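# Tip the nuts from the chute into the shuttered nut bin

### The arm

A 6-joint arm with a two-finger parallel gripper is mounted at the origin on the work surface. World frame = base frame: x ahead of the robot, y to its left, z up, the work surface at z = 0. Lengths are in mm, angles in rad, forces in N, time in s.
With the tool pointing down it reaches from about 350 to 975 mm from the base axis. Payload 7.1 kg.
Tool frame: the origin (TCP) lies at the very end of the fingers, on their centre line; the grasp point (between the pads) lies 19 mm behind it; y points along the fingers, x is the direction in which the jaws open and shut, and the axes are right-handed (so a half turn about y gives the same grasp; the last joint's range is limited). The gripper opens to 88 mm and grips with 3 to 60 N. Pads are 20 mm wide; open, the fingers measure 115 mm over their backs; the gripper's body (75 mm by 178 mm) begins 61 mm behind the grasp point.
Start: joints at [-1.362, 0.423, 1.63, -0, 1.089, -0.019], TCP at [141.166, -608.832, 222.675] pointing down, gripper open.
Joint ranges: [-3, 3], [-0.9, 2.11], [0.09, 2.58], [-1.31, 4.45], [0.11, 2.69], [-2.54, 2.54]. Speed limits (rad/s): [2.39, 2.39, 3.01, 3.14, 3.14, 3.14].

### API

Orientations are given as a rotation vector (axis times angle).
In Python, from workcell import ctrl gives the robot as it stands. The module is installed in compiled form; this text tells all that it offers.
- The arm moves only by the tool jog_arm, never from a script. Its argument "steps" is a list of rows, each an object with "turn": the turn, a rotation vector about the world's x, y, z scaled (see below), a list of three; "dp": the shift along the world's x, y, z scaled (see below), a list of three; "claw": the opening, from 0 (shut) to 1 (fully open). In form: [{"turn": [wx, wy, wz], "dp": [x, y, z], "claw": claw}, ...]. A call has 1 to 12 rows; each row is the pose to reach, as a shift and turn from the pose measured when the call began, turning the shorter way round; what a row does not reach only later rows make up. The controller multiplies each number of a shift by 80 mm and each number of a turn by pi rad. A row lasts 1/12 s, in which the tool goes at most 41.7 mm and 7.16 degrees, less where a joint would pass 70% of its speed; a pose out of reach is approached as far as the arm can. A call with a number of a shift or a turn outside -1 to 1 is refused whole. A call with a gripper value outside its range is refused whole. The fingers move at their own pace and stop on an object; the grip force is fixed at half the most. Time passes only in rows, so rows that repeat a pose let the fingers close. It gives the time, the measured TCP pose, the force and the opening at its end, in the units of the state.
- ctrl.get_obs(): the state, without advancing time (a new reading comes with each control period).
- ctrl.get_image(name): name is "side" or "top" or "wrist"; returns a dict with "img" (400x640x3 uint8, red, green, blue), "range_z" (400x640 float32, mm along the optical axis (not along the pixel's ray), 0 where there is no reading), "fovy" (degrees; the focal length in pixels is half the picture's height over the tangent of half this angle, whatever the lens; pixels are square), "cx", "cy" (the principal point, pixels), "camera_from_world" (4x4, takes a point from world to camera coordinates); the wrist camera has in their place "hand_eye" (4x4, takes a point from camera to tool coordinates, whose origin is the TCP and whose axes are the tool frame's). Camera axes: x right, y down, z forward; pixel columns grow to the right and rows downward; lengths in mm; the calibration is good to about 2 mm. A picture is of the moment at which its call begins: read the wrist's pose just before it.
- ctrl.close_job(): hands the job in, once; it reports no verdict.
The state is a dict: "t": time; "qpos": joint angles; "qvel": joint speeds; "joint_torque": joint torques, N m; "ee_pos": TCP position; "orientation": TCP orientation; "ft_force": force on the tool from outside, world axes, zero at the start; "moment": the same for the moment, N m; "width": finger opening in mm.
Only numpy, scipy, OpenCV 4.12 (cv2) and the standard library are available. Lean on these libraries where they do the work, as an engineer would, in place of code of your own. Each camera call takes 0.05 s, during which the arm holds its last target.

### The job

Pick up the aluminium chute by its red handle and, keeping it level, push the bin's yellow shutter open with the chute's two prongs until it bears firmly on its stop, to be found by feel (about 15 N, never more than 20 N between chute and bin). Keeping it pressed firmly on the stop, tip the chute so that all three nuts slide into the bin, then draw it back, let the shutter close and stand the empty chute flat on the bench or its mat. Do not touch the nuts, the shutter or the bin with the gripper or arm, and leave the other things where they are.

Things in the scene. Friction and masses are not known exactly. Their poses are not given: they have to be found in the camera images.
- chute_grip (a point): Grasp point of the loose aluminium chute (95 to 160 g): middle of its red handle, an upright plate at the rear end, 8 mm thick along the chute's x, 34 mm wide, its top 26 mm above this point. The point is 48 mm above the chute's underside. Chute axes: x from nose to handle, y across, z up.
- chute_nose (a point): Nose of the chute, midway between its two prongs, on the axis (along y) of their rounded ends. Prongs: 12 mm high, 2.5 mm thick, end radius 6 mm; so this point is 6 mm above the underside and 6 mm behind the prong tips. From here the handle point is 134 mm along +x and 42 mm up. Axes as the chute.
- chute: The chute, standing flat on a 4 mm grey mat; origin on its underside, 66 mm on the -x side of the handle. Straight polished channel, 25 mm wide inside, 30 outside, floor 2.5 mm thick, walls 18 mm high, from the handle to 106 mm before it; beyond the floor's end only the prongs run on for 34 mm, with an open gap between them through which pieces drop.
- bin: Nut bin, fixed to the bench: clear walls, blue floor and lid, 140 x 100 mm, 90 mm high, 6 mm floor, 4 mm walls. Origin: centre of its underside, z up. Its shutter opens towards -x, so the chute comes from its +x side, axes parallel to the bin's, between two steel rails on the lid: 38 mm apart, their tops 20 mm above the lid, from x -50 to +50 mm.
- bin_mouth (a point): Centre of the uncovered mouth when the shutter is fully open (bin x = 15 mm, lid height 90 mm). The mouth is 32 mm wide, from bin x = -12 to +32 mm; the tab of the open shutter stands somewhere between x = -10 and +6 mm.
- shutter_face (a point): The yellow shutter's upright tab: middle of the face to push, which looks to the bin's +x; 14 mm above the lid. The tab is 36 mm wide and its top is 33 mm above the lid. The shutter's plate lies on the lid, its top 3.5 mm above the lid. Closed, this point is at bin x = 36 mm.
- shutter (a joint): Opening of the shutter in m: 0 closed, growing towards the bin's -x. A clamped black stop behind it ends its travel somewhere between 0.030 and 0.046 m; where is not reported and must be felt. The spring pushes back with about 3 N closed, growing 0.75 N per 10 mm, never over 7 N; on the stop the force rises steeply. Let go, the shutter closes by itself.
- nut1_mid (a point): Brass hex nut 1 of three, at its centre: 21 mm across corners, 10 mm high, about 16 g; at first they lie flat one behind another in the chute's channel. They begin to slide at a tilt of 13 to 21 degrees.
- nut2_mid (a point): Brass hex nut 2 of three, at its centre: 21 mm across corners, 10 mm high, about 16 g; at first they lie flat one behind another in the chute's channel. They begin to slide at a tilt of 13 to 21 degrees.
- nut3_mid (a point): Brass hex nut 3 of three, at its centre: 21 mm across corners, 10 mm high, about 16 g; at first they lie flat one behind another in the chute's channel. They begin to slide at a tilt of 13 to 21 degrees.
- nut1: The same nut; origin at the centre of one of its flat faces.
- nut2: The same nut; origin at the centre of one of its flat faces.
- nut3: The same nut; origin at the centre of one of its flat faces.
- tape_measure: Bystander, leave alone: black tape measure, 62 x 62 x 30 mm. Origin at its underside.
- pine_board: Bystander, leave alone: pine board, 160 x 200 x 20 mm. Origin at its underside.
- wrench: Bystander, leave alone: steel open-ended wrench, 140 mm long, lying flat. Origin at its underside.
- steel_block: Bystander, leave alone: hexagonal steel block, 36 mm wide, 34 mm high. Origin at its underside.
- motor: Bystander, leave alone: small electric motor lying on its side, 24 mm thick, 42 mm long. Origin at its underside.
- pliers: Bystander, leave alone: pliers with red grips, 145 mm long, lying flat. Origin at its underside.
- propeller: Bystander, leave alone: yellow three-blade propeller, 96 mm across, lying flat. Origin at its underside.
Things that resemble listed ones, but are neither listed nor needed, are in the scene too. Several things look just like the chute: the one meant starts farthest to the robot's left.

How it is judged (in metres and radians):
On the way, in this order (a step that is already met when the one before it is completed fails the run):
1. the chute, off the bench and level (within 17 degrees), holds the shutter on its stop (opening over 28 mm) with at least 11 N (value of joint shutter above 0.028 m and contact force between chute and bin above 11 N and angle between chute's own z axis and vertical below 0.3 rad and height (world z) of chute above 0.05 m), for 0.2 s.
2. the chute is tipped by more than 23 degrees with its prongs still pressing the shutter on its stop (opening over 28 mm, over 9 N) (angle between chute's own z axis and vertical above 0.4 rad and value of joint shutter above 0.028 m and contact force between chute and bin above 9 N), for 0.2 s.
At the end, for the whole second after the job is handed in: All three nuts lie at rest inside the bin (centres below 60 mm), the shutter has closed to within 4 mm, and the empty chute stands upright (within 6 degrees), at rest, on the bench or the mat (x of nut1_mid in the frame of bin between -0.066 and 0.066 m and y of nut1_mid in the frame of bin between -0.046 and 0.046 m and z of nut1_mid in the frame of bin between 0.005 and 0.06 m and linear speed of each of nut1, nut2, nut3 below 0.03 m/s and x of nut2_mid in the frame of bin between -0.066 and 0.066 m and y of nut2_mid in the frame of bin between -0.046 and 0.046 m and z of nut2_mid in the frame of bin between 0.005 and 0.06 m and x of nut3_mid in the frame of bin between -0.066 and 0.066 m and y of nut3_mid in the frame of bin between -0.046 and 0.046 m and z of nut3_mid in the frame of bin between 0.005 and 0.06 m and value of joint shutter below 0.004 m and angle between chute's own z axis and vertical below 0.1 rad and height (world z) of chute below 0.012 m and linear speed of chute below 0.02 m/s); the robot touches nothing.
It fails at once if more than 20 N between the chute and the bin or its shutter (contact force between chute and bin above 20 N).
It fails at once if the gripper or arm touches a nut, the shutter or the bin with more than 1 N (contact force between any of the fingers, the arm and nut1 above 1 N or contact force between any of the fingers, the arm and nut2 above 1 N or contact force between any of the fingers, the arm and nut3 above 1 N or contact force between any of the fingers, the arm and bin above 1 N).
It fails at once if a bystander is moved by more than 30 mm (distance of any of tape_measure, pine_board, wrench, steel_block, motor, pliers, propeller from where it was at the start of the episode above 0.03 m).
It also fails if it takes over 72 s, if anything falls off the work surface, if the arm or the gripper's body presses on something with over 40 N, if the wrist force passes 120 N, or if a joint passes its speed limit or range.

## Working session

There is one attempt and no reset: what is moved stays moved. The work goes in short steps, Python scripts to look and compute and a tool call to move; the robot and the scene stay as the last step left them, time stands still between calls to the robot, and variables do not carry over. Pictures are saved under pics/ and viewed, and the job is handed in when it is done.

Besides the shell and the picture viewer there is one more tool, called after ">>>" as a command line: name --argument value ..., lists and objects as JSON in quotes. jog_arm: Moves the arm, as the interface text tells. Its arguments: {"type":"object","properties":{"steps":{"type":"array","items":{"type":"object","properties":{"turn":{"type":"array","items":{"type":"number"}},"dp":{"type":"array","items":{"type":"number"}},"claw":{"type":"number"}}}}},"required":["steps"]}

```bash
mkdir -p pics; cat > h.py <<'E'
import numpy as np, cv2, pickle
from workcell import ctrl
from scipy.spatial.transform import Rotation as R
def grab(n):
    o=ctrl.get_obs(); d=ctrl.get_image(n); d['obs']=o
    pickle.dump(d,open(f'{n}.pkl','wb')); return d
def load(n): return pickle.load(open(f'{n}.pkl','rb'))
def foc(d): return d['img'].shape[0]/2/np.tan(np.radians(d['fovy'])/2)
def w_from_c(d):
    if 'camera_from_world' in d: return np.linalg.inv(np.array(d['camera_from_world']))
    T=np.eye(4); T[:3,:3]=R.from_rotvec(d['obs']['orientation']).as_matrix(); T[:3,3]=d['obs']['ee_pos']
    return T@np.array(d['hand_eye'])
def depthpt(d,u,v,z=None):
    z=d['range_z'][int(round(v)),int(round(u))] if z is None else z
    f=foc(d); p=np.array([(u-d['cx'])/f*z,(v-d['cy'])/f*z,z,1]); return (w_from_c(d)@p)[:3]
def plane(d,u,v,h):
    T=w_from_c(d); f=foc(d); r=T[:3,:3]@np.array([(u-d['cx'])/f,(v-d['cy'])/f,1]); o=T[:3,3]
    return o+r*(h-o[2])/r[2]
def cloud(d):
    f=foc(d); z=d['range_z']; H,W=z.shape; u,v=np.meshgrid(np.arange(W),np.arange(H))
    P=np.stack([(u-d['cx'])/f*z,(v-d['cy'])/f*z,z,np.ones_like(z)],-1)
    return (P@w_from_c(d).T)[...,:3]
def save(n,img): cv2.imwrite(f'pics/{n}.png',cv2.cvtColor(img,cv2.COLOR_RGB2BGR))
E
python3 - <<'E'
from h import *
for n in('top','side','wrist'):
    d=grab(n); save(n+'0',d['img']); print(n,d['fovy'],d['cx'],d['cy'],w_from_c(d)[:3].round(3).tolist())
o=ctrl.get_obs(); print({k:np.round(v,3).tolist() for k,v in o.items()})
E
```

```text
top 49.321756035049 316.6996587807585 201.18948896992805 [[-0.015, -0.99, 0.137, 329.952], [-1.0, 0.015, 0.002, 16.071], [-0.005, -0.137, -0.991, 1245.928]]
side 46.511144287906234 321.1782598587424 196.17750712868246 [[-0.805, -0.419, 0.42, -73.143], [-0.593, 0.575, -0.563, 828.608], [-0.006, -0.702, -0.712, 1097.858]]
wrist 60.51950578653987 310.7883477323365 200.55009508018787 [[0.226, -0.931, -0.286, 219.929], [-0.974, -0.217, -0.064, -590.432], [-0.002, 0.293, -0.956, 383.09]]
{'t': 0.15, 'qpos': [-1.362, 0.424, 1.63, 0.0, 1.089, -0.019], 'qvel': [0.001, -0.001, -0.002, -0.0, -0.0, 0.001], 'joint_torque': [-0.0, -54.498, -27.392, 0.064, 0.02, -0.0], 'ee_pos': [141.1, -608.432, 222.068], 'orientation': [-1.308, 1.04, -1.039], 'ft_force': [0.482, -0.133, -0.22], 'moment': [-0.002, 0.043, 0.04], 'width': 87.853}
```

View pics/top0.png

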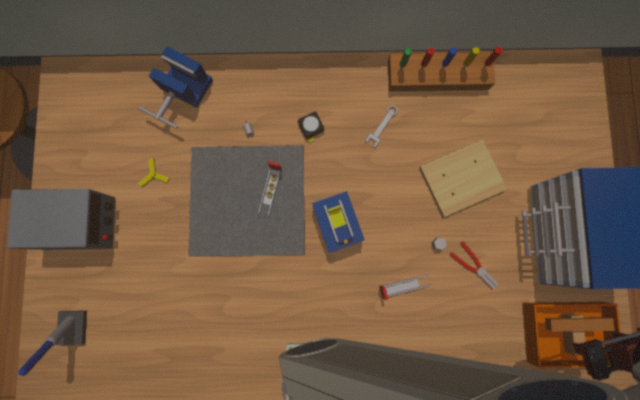

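View pics/side0.png

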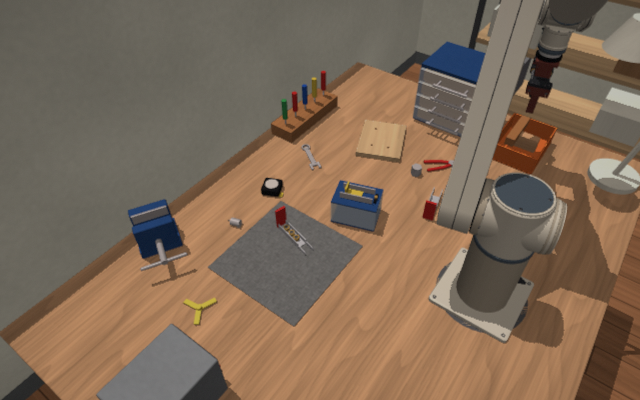

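```bash
python3 - <<'E'
from h import *
d=load('top')
a=cv2.resize(d['img'][135:265,190:370],None,fx=4.4,fy=4.4,interpolation=cv2.INTER_CUBIC);save('topz',a)
d=load('side')
a=cv2.resize(d['img'][165:265,250:400],None,fx=5.3,fy=5.3,interpolation=cv2.INTER_CUBIC);save('sidez',a)
E
```

```text
(no output)
```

View pics/topz.png

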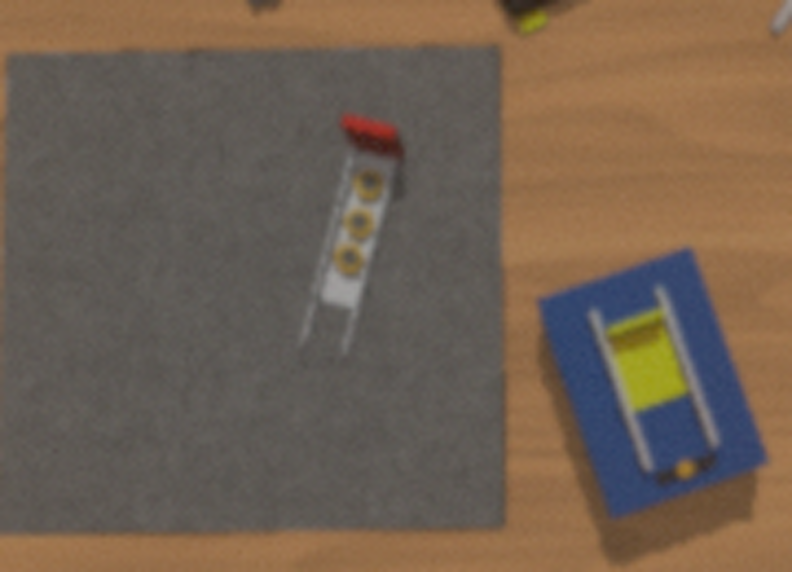

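View pics/sidez.png

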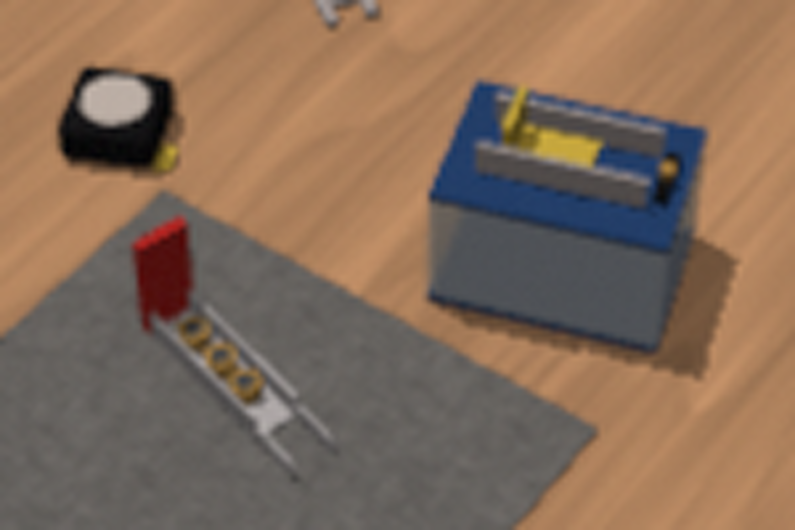

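```bash
python3 - <<'E'
from h import *
d=load('top');s=load('side')
for n,u,v in [('matgap',230,230),('bench',200,280),('lid',318,205),('lid2',355,240),('handle',274,165),('cab',560,220),('cabtop',620,230),('rack',440,70),('shut',338,220),('tabt',336,211),('floor',267,203),('vise',185,75),('grey',60,220),('crate',600,330)]:
    print(n,depthpt(d,u,v).round(1))
C=cloud(s); Ct=cloud(d)
def rep(nm,P,m):
    q=P[m]; print(nm,m.sum(),np.percentile(q,[1,50,99],axis=0).round(1).tolist())
for nm,dd,C_ in(('top',d,Ct),('side',s,C)):
    h=cv2.cvtColor(dd['img'],cv2.COLOR_RGB2HSV)
    red=((h[...,0]<8)|(h[...,0]>172))&(h[...,1]>150)&(h[...,2]>60)
    yel=(abs(h[...,0].astype(int)-28)<6)&(h[...,1]>180)&(h[...,2]>80)
    blu=(abs(h[...,0].astype(int)-112)<10)&(h[...,1]>120)
    for k,m in(('red',red),('yel',yel),('blu',blu)):
        n,l,st,c=cv2.connectedComponentsWithStats(m.astype(np.uint8))
        for i in range(1,n):
            if st[i,4]>15: rep(nm+k+str(c[i].round(0)),C_,l==i)
E
```

```text
matgap [422.7 267.4   6.1]
bench [283.1 352.5  -3.5]
lid [479.8  15.6  89.6]
lid2 [384.9 -80.7  91.7]
handle [593.7 134.5  77.9]
cab [ 423.8 -587.7  159.8]
cabtop [ 391.6 -677.8  241.4]
rack [ 871.8 -342.    52.1]
shut [438.4 -36.8  93.4]
tabt [462.2 -31.9  95.9]
floor [498.2 161.6  10. ]
vise [873.9 397.3  41. ]
grey [443.5 668.2 151.8]
crate [ 145.3 -703.    90. ]
topred[494.  55.] 102 [[866.9, -841.5, -646.0], [874.0, -463.9, 142.1], [1285.4, -457.3, 157.7]]
topred[428.  56.] 93 [[867.5, -523.9, -657.2], [872.6, -285.7, 147.7], [1300.6, -278.9, 158.1]]
topred[274. 165.] 48 [[589.9, 121.1, 47.6], [596.2, 135.2, 76.6], [602.9, 150.9, 81.9]]
topred[104. 237.] 25 [[398.8, 589.4, 52.6], [404.2, 594.4, 67.9], [412.7, 601.8, 76.2]]
topred[471. 254.] 112 [[311.0, -434.0, -2.5], [344.7, -411.9, 10.8], [378.6, 16.1, 1245.9]]
topred[463. 263.] 114 [[294.9, -422.7, 4.8], [320.0, -387.8, 10.5], [347.8, -355.9, 16.6]]
topred[384. 293.] 45 [[232.1, -162.7, 37.2], [245.3, -155.1, 71.6], [260.6, -150.3, 77.8]]
topyel[475.  51.] 38 [[869.3, -617.5, -352.6], [878.3, -408.0, 153.6], [1136.7, -398.8, 
[... 1141 characters left out ...]
6, -0.9], [244.8, -154.7, 41.0], [261.9, -148.9, 76.9]]
sidered[280. 216.] 154 [[588.9, 90.0, 2.7], [595.4, 140.6, 50.0], [650.5, 154.9, 79.2]]
sideyel[314.  87.] 43 [[868.7, -409.0, 85.1], [875.1, -400.8, 125.1], [887.8, -394.0, 151.4]]
sideblu[456.  62.] 1541 [[339.0, -807.4, 229.1], [444.6, -683.8, 238.6], [539.0, -598.6, 244.0]]
sideblu[304.  93.] 80 [[867.5, -462.4, 6.7], [876.4, -342.5, 122.6], [976.1, -334.9, 155.9]]
sideblu[357. 200.] 490 [[358.2, -96.5, 84.3], [417.2, -12.9, 88.9], [510.3, 28.5, 95.9]]
sideblu[147. 207.] 204 [[850.5, 339.3, 114.3], [886.0, 390.0, 118.4], [917.1, 440.2, 127.3]]
sideblu[156. 234.] 1293 [[784.5, 353.2, 7.3], [815.7, 421.9, 83.5], [885.0, 474.5, 121.9]]
```

>>> jog_arm --steps '[{"dp": [0.1, 0.4, 0.2], "turn": [0, 0, 0], "claw": 1}, {"dp": [0.3, 0.9, 0.4], "turn": [0, 0, 0], "claw": 1}, {"dp": [0.3, 0.9, 0.4], "turn": [0, 0, 0], "claw": 1}]'

```text
t: 0.4
ee_pos: [166.2, -532.6, 255.3]
orientation: [-1.306, 1.04, -1.038]
ft_force: [0.2, -0.7, -0.2]
width: 87.6
```

>>> jog_arm --steps '[{"dp": [0.25, 0.45, 0.2], "turn": [0, 0, 0], "claw": 1}, {"dp": [0.52, 0.93, 0.4], "turn": [0, 0, 0], "claw": 1}, {"dp": [0.52, 0.93, 0.4], "turn": [0, 0, 0], "claw": 1}]'

```text
t: 0.65
ee_pos: [209.1, -455.3, 288.6]
orientation: [-1.306, 1.039, -1.037]
ft_force: [0.7, 0.1, -0.0]
width: 88.2
```

>>> jog_arm --steps '[{"dp": [0.25, 0.45, 0], "turn": [0, 0, 0], "claw": 1}, {"dp": [0.52, 0.93, 0], "turn": [0, 0, 0], "claw": 1}, {"dp": [0.52, 0.93, 0], "turn": [0, 0, 0], "claw": 1}]'

```text
t: 0.9
ee_pos: [252.0, -376.8, 288.3]
orientation: [-1.305, 1.037, -1.034]
ft_force: [-1.0, 1.2, -0.0]
width: 87.7
```

```bash
python3 - <<'E'
from h import *
o=ctrl.get_obs(); print(o['t'],o['ee_pos'].round(1) if hasattr(o['ee_pos'],'round') else o['ee_pos']); print(R.from_rotvec(o['orientation']).as_matrix().round(3))
h=np.array(w_from_c(load('top')))
d=load('top')
for p in [(258.9,213.4),(268.6,215)]: print(plane(d,*p,16).round(1))
E
```

```text
0.9 [ 252.  -376.8  288.3]
[[ 0.23   0.001  0.973]
 [-0.973  0.005  0.23 ]
 [-0.005 -1.     0.003]]
[467.9 183.9  16. ]
[462.9 156.3  16. ]
```

>>> jog_arm --steps '[{"dp": [0.3, 0.45, 0], "turn": [0, 0, 0.028], "claw": 1}, {"dp": [0.6, 0.91, 0], "turn": [0, 0, 0.057], "claw": 1}, {"dp": [0.6, 0.91, 0], "turn": [0, 0, 0.057], "claw": 1}]'

```text
t: 1.15
ee_pos: [301.5, -300.8, 288.1]
orientation: [-1.372, 0.897, -0.893]
ft_force: [0.1, -0.5, 0.3]
width: 87.8
```

>>> jog_arm --steps '[{"dp": [0.3, 0.45, 0], "turn": [0, 0, 0.028], "claw": 1}, {"dp": [0.6, 0.91, 0], "turn": [0, 0, 0.057], "claw": 1}, {"dp": [0.6, 0.91, 0], "turn": [0, 0, 0.057], "claw": 1}]'

```text
t: 1.4
ee_pos: [351.5, -225.2, 288.0]
orientation: [-1.429, 0.756, -0.75]
ft_force: [-0.3, 0.0, 1.2]
width: 88.0
```

>>> jog_arm --steps '[{"dp": [0.3, 0.45, 0], "turn": [0, 0, 0.028], "claw": 1}, {"dp": [0.6, 0.91, 0], "turn": [0, 0, 0.057], "claw": 1}, {"dp": [0.6, 0.91, 0], "turn": [0, 0, 0.057], "claw": 1}]'

```text
t: 1.65
ee_pos: [401.9, -149.9, 288.1]
orientation: [-1.476, 0.612, -0.608]
ft_force: [0.4, -0.5, 0.3]
width: 87.7
```

>>> jog_arm --steps '[{"dp": [0.3, 0.45, 0], "turn": [0, 0, 0.028], "claw": 1}, {"dp": [0.6, 0.91, 0], "turn": [0, 0, 0.057], "claw": 1}, {"dp": [0.6, 0.91, 0], "turn": [0, 0, 0.057], "claw": 1}]'

```text
t: 1.9
ee_pos: [452.8, -74.7, 288.3]
orientation: [-1.512, 0.468, -0.465]
ft_force: [0.1, -0.1, -0.0]
width: 87.7
```

>>> jog_arm --steps '[{"dp": [0.3, 0.45, 0], "turn": [0, 0, 0.028], "claw": 1}, {"dp": [0.6, 0.91, 0], "turn": [0, 0, 0.057], "claw": 1}, {"dp": [0.6, 0.91, 0], "turn": [0, 0, 0.057], "claw": 1}]'

```text
t: 2.15
ee_pos: [503.8, 0.4, 288.2]
orientation: [-1.538, 0.324, -0.323]
ft_force: [0.3, 0.2, 0.1]
width: 87.5
```

>>> jog_arm --steps '[{"dp": [0.3, 0.45, 0], "turn": [0, 0, 0.028], "claw": 1}, {"dp": [0.6, 0.91, 0], "turn": [0, 0, 0.057], "claw": 1}, {"dp": [0.6, 0.91, 0], "turn": [0, 0, 0.057], "claw": 1}, {"dp": [0.6, 0.91, 0], "turn": [0, 0, 0.057], "claw": 1}]'

```text
t: 2.48
ee_pos: [553.1, 73.6, 287.6]
orientation: [-1.555, 0.185, -0.182]
ft_force: [0.4, -0.8, -0.3]
width: 88.1
```

```bash
python3 - <<'E'
from h import *
d=grab('wrist'); save('w1',d['img']); o=d['obs']; print(o['qpos'],R.from_rotvec(o['orientation']).as_matrix().round(3))
E
```

```text
[0.10628198 0.25383657 1.71705446 0.00910816 1.17092533 0.33685432] [[ 0.973 -0.001  0.232]
 [-0.232  0.008  0.973]
 [-0.003 -1.     0.008]]
```

View pics/w1.png

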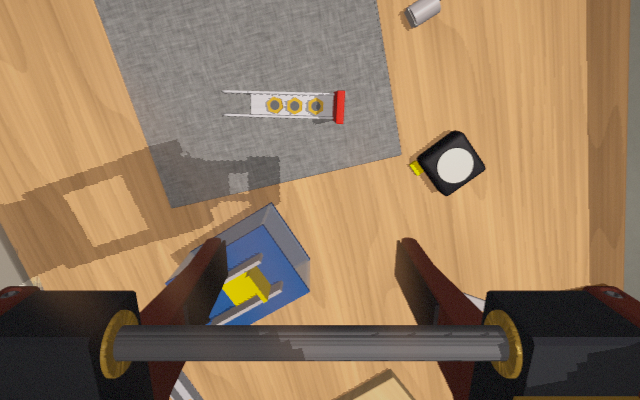

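```bash
python3 - <<'E'
from h import *
d=load('wrist')
a=cv2.resize(d['img'][75:140,210:360],None,fx=5.3,fy=5.3,interpolation=cv2.INTER_CUBIC);save('w1c',a)
b=cv2.resize(d['img'][190:330,170:320],None,fx=4.2,fy=4.2,interpolation=cv2.INTER_CUBIC);save('w1b',b)
h=cv2.cvtColor(d['img'],cv2.COLOR_RGB2HSV)
red=((h[...,0]<8)|(h[...,0]>172))&(h[...,1]>150)&(h[...,2]>60); red[:,:320]=0;red[140:]=0
v,u=np.nonzero(red); z=d['range_z'][red]
P=np.array([depthpt(d,*q) for q in zip(u,v)]); print(len(P),np.percentile(P,[5,25,50,75,95],axis=0).round(1))
t=P[:,2]>72; print(t.sum(),P[t].mean(0))
print(u[t].min(),u[t].max(),v[t].min(),v[t].max())
c=cv2.minAreaRect(np.array([plane(d,a,b,78)[:2] for a,b in zip(u[t],v[t])],np.float32)); print(c)
for q in [(224,92),(224,115.5),(340,107)]: print(plane(d,*q,16))
E
```

```text
331 [[592.2 122.1  39.8]
 [595.1 128.4  75.3]
 [597.6 136.3  76.5]
 [600.3 144.2  77.3]
 [604.1 150.3  78.1]]
256 [598.56364334 136.0083215   76.87091994]
336 344 91 123
((598.3129272460938, 135.67892456054688), (32.4337272644043, 8.155245780944824), 75.03340911865234)
[470.66460473 182.80492614  16.        ]
[462.34838035 156.47392098  16.        ]
[603.10530994 133.31052781  16.        ]
```

View pics/w1c.png

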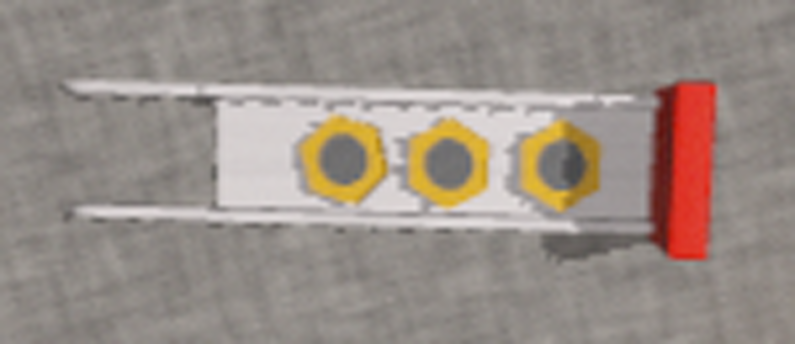

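View pics/w1b.png

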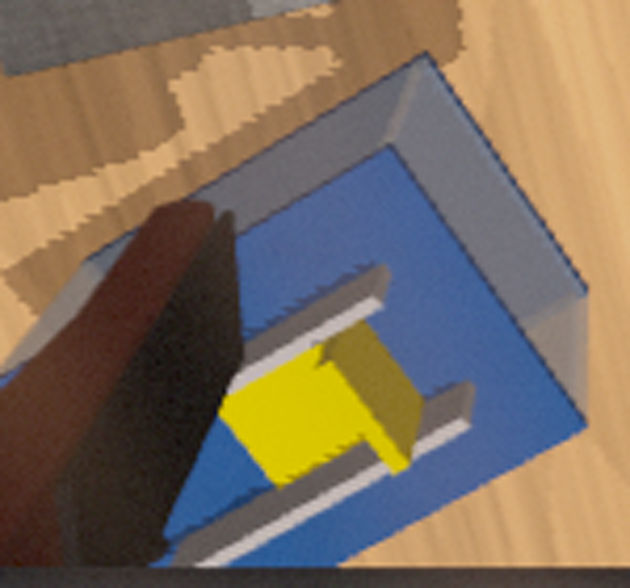

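>>> jog_arm --steps '[{"dp": [0.28, 0.4, -0.4], "turn": [0, 0, -0.007], "claw": 1}, {"dp": [0.565, 0.776, -0.8], "turn": [0, 0, -0.007], "claw": 1}, {"dp": [0.565, 0.776, -0.8], "turn": [0, 0, -0.007], "claw": 1}, {"dp": [0.565, 0.776, -0.8], "turn": [0, 0, -0.007], "claw": 1}]'

```text
t: 2.87
ee_pos: [596.1, 133.6, 220.2]
orientation: [-1.555, 0.209, -0.197]
ft_force: [-0.8, -0.3, 0.2]
width: 87.8
```

>>> jog_arm --steps '[{"dp": [0, 0, -0.5], "turn": [0, 0, 0], "claw": 1}, {"dp": [0, 0, -1], "turn": [0, 0, 0], "claw": 1}, {"dp": [0, 0, -1], "turn": [0, 0, 0], "claw": 1}, {"dp": [0, 0, -1], "turn": [0, 0, 0], "claw": 1}]'

```text
t: 3.2
ee_pos: [594.3, 131.4, 139.6]
orientation: [-1.557, 0.214, -0.196]
ft_force: [0.1, 0.9, 1.0]
width: 87.7
```

```bash
python3 - <<'E'
from h import *
d=grab('wrist'); save('w2',d['img']); o=d['obs']; M=R.from_rotvec(o['orientation']).as_matrix(); print(o['ee_pos'],M.round(3))
h=cv2.cvtColor(d['img'],cv2.COLOR_RGB2HSV)
red=(((h[...,0]<6)|(h[...,0]>174))&(h[...,1]>170)&(h[...,2]>90)).astype(np.uint8)
n,l,st,c=cv2.connectedComponentsWithStats(red)
for i in range(1,n):
    if st[i,4]>100: print(st[i],c[i])
    if st[i,4]>100:
        v,u=np.nonzero(l==i); P=np.array([depthpt(d,*q) for q in zip(u,v)]); t=P[:,2]>72; print(t.sum())
        if t.sum()>50: print(P[t].mean(0),cv2.minAreaRect(np.array([plane(d,a,b,78)[:2] for a,b in zip(u[t],v[t])],np.float32)), M.T@(P[t].mean(0)-o['ee_pos']))
E
```

```text
[594.29821207 131.38453898 139.61694696] [[ 0.966 -0.011  0.258]
 [-0.258  0.005  0.966]
 [-0.012 -1.     0.002]]
[311 166  12  67 679] [316.80265096 200.16494845]
513
[599.68135468 137.86616279  79.46752818] ((599.4351196289062, 137.62643432617188), (35.23074722290039, 7.567114353179932), 75.05332946777344) [ 4.26893498 60.11866486  7.51429174]
```

View pics/w2.png

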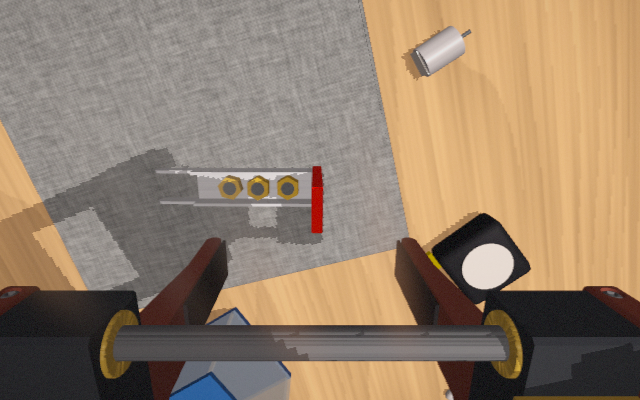

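>>> jog_arm --steps '[{"dp": [0.065, 0.078, -0.2], "turn": [-0.0016, -0.0035, 0], "claw": 1}, {"dp": [0.065, 0.078, -0.4], "turn": [-0.0016, -0.0035, 0], "claw": 1}, {"dp": [0.065, 0.078, -0.4], "turn": [-0.0016, -0.0035, 0], "claw": 1}, {"dp": [0.065, 0.078, -0.4], "turn": [-0.0016, -0.0035, 0], "claw": 1}, {"dp": [0.065, 0.078, -0.4], "turn": [-0.0016, -0.0035, 0], "claw": 1}]'

```text
t: 3.67
ee_pos: [602.8, 138.1, 112.4]
orientation: [-1.558, 0.199, -0.211]
ft_force: [0.1, 0.0, -0.2]
width: 87.8
```

```bash
python3 - <<'E'
from h import *
d=grab('wrist'); save('w3',d['img']); o=d['obs']; M=R.from_rotvec(o['orientation']).as_matrix(); print(o['ee_pos'],M.round(3))
h=cv2.cvtColor(d['img'],cv2.COLOR_RGB2HSV)
red=(((h[...,0]<6)|(h[...,0]>174))&(h[...,1]>170)&(h[...,2]>90)).astype(np.uint8)
n,l,st,c=cv2.connectedComponentsWithStats(red)
for i in range(1,n):
    if st[i,4]>100:
        v,u=np.nonzero(l==i); P=np.array([depthpt(d,*q) for q in zip(u,v)]); t=P[:,2]>72; print(t.sum())
        if t.sum()>50: print(P[t].mean(0),cv2.minAreaRect(np.array([plane(d,a,b,78)[:2] for a,b in zip(u[t],v[t])],np.float32)), M.T@(P[t].mean(0)-o['ee_pos']))
E
```

```text
[602.77453808 138.14333691 112.38520884] [[ 0.966  0.008  0.258]
 [-0.258  0.002  0.966]
 [ 0.007 -1.     0.004]]
630
[599.64325068 137.49367379  78.14295068] ((599.8389282226562, 139.28736877441406), (38.24154281616211, 7.359596252441406), 75.04134368896484) [-3.08823214 34.2163371  -1.5698295 ]
```

>>> jog_arm --steps '[{"dp": [-0.038, -0.008, -0.3], "turn": [0, 0.0022, 0], "claw": 1}, {"dp": [-0.038, -0.008, -0.6], "turn": [0, 0.0022, 0], "claw": 1}, {"dp": [-0.038, -0.008, -0.6], "turn": [0, 0.0022, 0], "claw": 1}, {"dp": [-0.038, -0.008, -0.6], "turn": [0, 0.0022, 0], "claw": 1}, {"dp": [-0.038, -0.008, -0.6], "turn": [0, 0.0022, 0], "claw": 1}, {"dp": [-0.038, -0.008, -0.6], "turn": [0, 0.0022, 0], "claw": 1}]'

```text
t: 4.22
ee_pos: [600.8, 137.8, 65.9]
orientation: [-1.558, 0.203, -0.207]
ft_force: [-0.1, 0.6, 0.4]
width: 87.8
```

```bash
python3 - <<'E'
from h import *
d=grab('wrist'); save('w4',d['img']); o=d['obs']; M=R.from_rotvec(o['orientation']).as_matrix(); print(o['ee_pos'],M.round(3),o['qvel'])
E
```

```text
[600.81574995 137.8188713   65.89639842] [[ 0.966  0.003  0.258]
 [-0.258  0.002  0.966]
 [ 0.002 -1.     0.003]] [ 0.00078843 -0.00042269  0.00249672 -0.00044317 -0.00334273 -0.00026766]
```

View pics/w4.png

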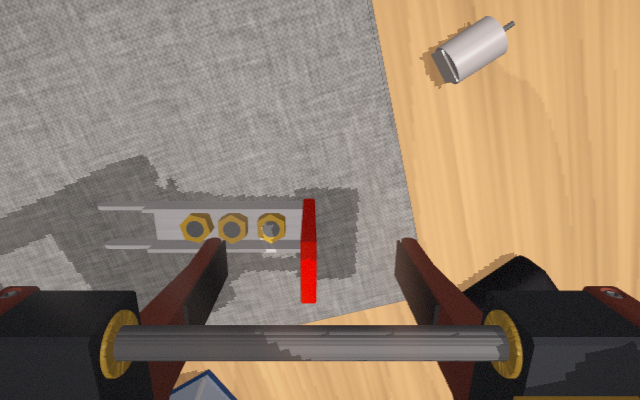

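>>> jog_arm --steps '[{"dp": [-0.015, -0.003, -0.24], "turn": [0, 0, 0], "claw": 1}, {"dp": [-0.015, -0.003, -0.47], "turn": [0, 0, 0], "claw": 1}, {"dp": [-0.015, -0.003, -0.47], "turn": [0, 0, 0], "claw": 1}, {"dp": [-0.015, -0.003, -0.47], "turn": [0, 0, 0], "claw": 1}, {"dp": [-0.015, -0.003, -0.47], "turn": [0, 0, 0], "claw": 1}]'

```text
t: 4.68
ee_pos: [600.3, 137.7, 29.3]
orientation: [-1.558, 0.202, -0.208]
ft_force: [0.3, -0.0, -0.1]
width: 87.7
```

>>> jog_arm --steps '[{"dp": [0, 0, 0], "turn": [0, 0, 0], "claw": 0.4}, {"dp": [0, 0, 0], "turn": [0, 0, 0], "claw": 0.3}, {"dp": [0, 0, 0], "turn": [0, 0, 0], "claw": 0.2}, {"dp": [0, 0, 0], "turn": [0, 0, 0], "claw": 0.1}, {"dp": [0, 0, 0], "turn": [0, 0, 0], "claw": 0}, {"dp": [0, 0, 0], "turn": [0, 0, 0], "claw": 0}, {"dp": [0, 0, 0], "turn": [0, 0, 0], "claw": 0}, {"dp": [0, 0, 0], "turn": [0, 0, 0], "claw": 0}, {"dp": [0, 0, 0], "turn": [0, 0, 0], "claw": 0}]'

```text
t: 5.43
ee_pos: [600.2, 137.7, 29.3]
orientation: [-1.558, 0.202, -0.208]
ft_force: [0.4, -0.2, 1.2]
width: 31.3
```

```bash
python3 - <<'E'
from h import *
o=ctrl.get_obs(); print({k:np.round(v,3).tolist() for k,v in o.items()})
d=grab('wrist'); save('w5',d['img'])
E
```

```text
{'t': 5.433, 'qpos': [0.205, 0.672, 1.744, 0.003, 0.721, 0.465], 'qvel': [-0.0, -0.001, -0.001, -0.001, 0.001, 0.001], 'joint_torque': [-0.001, -59.449, -18.411, 0.052, -0.036, 0.0], 'ee_pos': [600.212, 137.736, 29.254], 'orientation': [-1.558, 0.202, -0.208], 'ft_force': [0.428, -0.2, 1.24], 'moment': [-0.07, -0.099, 0.0], 'width': 31.258}
```

View pics/w5.png

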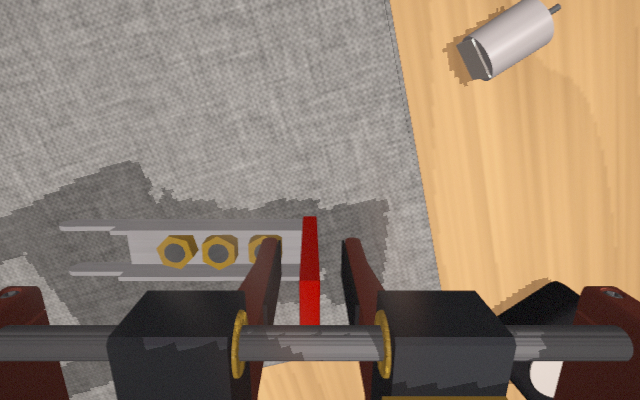

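>>> jog_arm --steps '[{"dp": [0, 0, 0], "turn": [0, 0, 0], "claw": 0}, {"dp": [0, 0, 0], "turn": [0, 0, 0], "claw": 0}, {"dp": [0, 0, 0], "turn": [0, 0, 0], "claw": 0}, {"dp": [0, 0, 0], "turn": [0, 0, 0], "claw": 0}, {"dp": [0, 0, 0], "turn": [0, 0, 0], "claw": 0}, {"dp": [0, 0, 0], "turn": [0, 0, 0], "claw": 0}, {"dp": [0, 0, 0], "turn": [0, 0, 0], "claw": 0}]'

```text
t: 6.07
ee_pos: [600.1, 137.8, 29.3]
orientation: [-1.558, 0.202, -0.208]
ft_force: [-1.0, -0.7, 2.8]
width: 7.5
```

>>> jog_arm --steps '[{"dp": [0, 0, 0.05], "turn": [0, 0, 0], "claw": 0}, {"dp": [0, 0, 0.12], "turn": [0, 0, 0], "claw": 0}, {"dp": [0, 0, 0.2], "turn": [0, 0, 0], "claw": 0}, {"dp": [0, 0, 0.25], "turn": [0, 0, 0], "claw": 0}, {"dp": [0, 0, 0.25], "turn": [0, 0, 0], "claw": 0}]'

```text
t: 6.48
ee_pos: [601.0, 137.9, 50.6]
orientation: [-1.557, 0.201, -0.209]
ft_force: [-0.3, -0.3, -0.9]
width: 7.9
```

```bash
python3 - <<'E'
from h import *
o=ctrl.get_obs(); print({k:np.round(v,3).tolist() for k,v in o.items()})
d=grab('wrist'); save('w6',d['img'])
s=grab('side');save('s6',cv2.resize(s['img'][165:265,250:400],None,fx=5.3,fy=5.3,interpolation=cv2.INTER_CUBIC))
E
```

```text
{'t': 6.483, 'qpos': [0.205, 0.639, 1.741, 0.003, 0.756, 0.465], 'qvel': [0.001, 0.012, 0.008, 0.001, -0.013, -0.001], 'joint_torque': [0.008, -59.474, -19.486, 0.069, 0.181, -0.001], 'ee_pos': [600.952, 137.928, 50.65], 'orientation': [-1.557, 0.201, -0.209], 'ft_force': [-0.256, -0.339, -0.87], 'moment': [-0.07, -0.078, 0.008], 'width': 7.877}
```

View pics/w6.png

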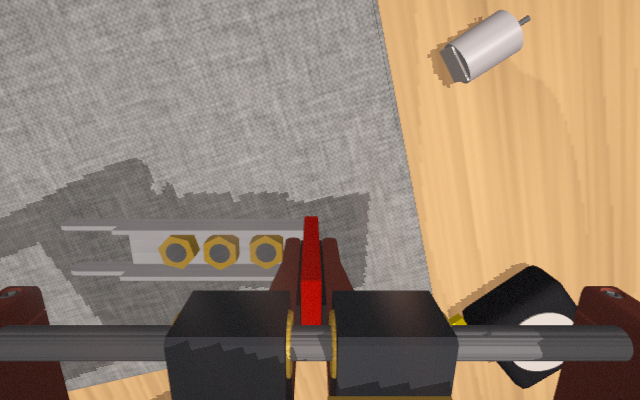

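View pics/s6.png

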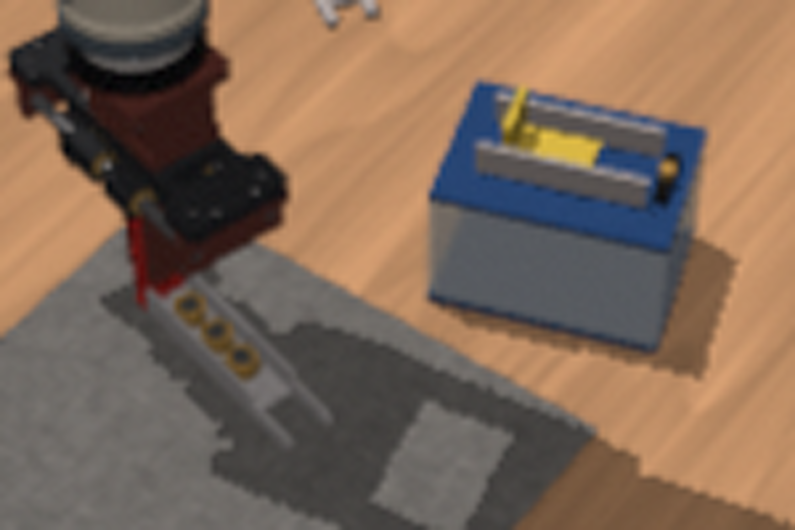

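```bash
python3 - <<'E'
from h import *
d=load('top')
h=cv2.cvtColor(d['img'],cv2.COLOR_RGB2HSV)
C=cloud(d)
m=((abs(h[...,0].astype(int)-112)<14)&(h[...,1]>90)).astype(np.uint8)
m[:, :300]=0;m[:,375:]=0;m[:180]=0;m[260:]=0
m=cv2.morphologyEx(m,cv2.MORPH_CLOSE,np.ones((15,15)))
n,l,st,c=cv2.connectedComponentsWithStats(m); i=1+np.argmax(st[1:,4])
k=max(cv2.findContours((l==i).astype(np.uint8),0,2)[0],key=cv2.contourArea)[:,0]
P=np.array([plane(d,a,b,90)[:2] for a,b in k],np.float32); r=cv2.minAreaRect(P); print('top lid',r)
for q in [(540,300),(692,250),(766,463),(614,517)]:
    print(plane(d,q[0]/4.4+190-.5,q[1]/4.4+135-.5,90).round(1))
for q in [(595,312),(662,290),(716,443),(648,470)]:
    print('rail',plane(d,q[0]/4.4+190-.5,q[1]/4.4+135-.5,110).round(1))
E
```

```text
top lid ((435.28936767578125, -35.83789825439453), (135.71441650390625, 96.20140838623047), 18.361249923706055)
[486.3  31.   90. ]
[515.7 -62.2  90. ]
[ 385.3 -103.5   90. ]
[354.4 -11.6  90. ]
rail [475.8  -2.  110. ]
rail [488.5 -42.3 110. ]
rail [396.6 -72.3 110. ]
rail [381.3 -31.7 110. ]
```

```bash
python3 - <<'E'
from h import *
# reload w1 pose: TCP 553.1,73.6,287.6
import pickle
d=load('wrist'); d['obs']=dict(ee_pos=np.array([553.1,73.6,287.6]),orientation=np.array([-1.555,.185,-.182]))
for nm,q,z in [('c+y',(388,145),90),('c-y',(585,425),90),('rail+y end',(380,300),110),('rail-y end',(468,424),110),('rail+y b',(240,380),110),('rail-y b',(205,565),110),('tabtop+y',(335,365),123),('tabtop-y',(398,468),123)]:
    p=plane(d,q[0]/4.2+170-.5,q[1]/4.2+190-.5,z)
    a=np.radians(18); v=p[:2]-[435.3,-36.5]; print(nm,p.round(1),'bin',(v@[np.cos(a),np.sin(a)]).round(1),(v@[-np.sin(a),np.cos(a)]).round(1))
E
```

```text
c+y [486.8  33.1  90. ] bin 70.5 50.2
c-y [518.1 -60.9  90. ] bin 71.2 -48.8
rail+y end [477.9  -1.2 110. ] bin 51.4 20.4
rail-y end [490.8 -41.6 110. ] bin 51.2 -22.1
rail+y b [435.5 -15.1 110. ] bin 6.8 20.3
rail-y b [409.  -67.5 110. ] bin -34.6 -21.4
tabtop+y [465.5 -10.2 123. ] bin 36.8 15.7
tabtop-y [473.  -42.6 123. ] bin 34.0 -17.4
```

>>> jog_arm --steps '[{"dp": [0, 0, 0.05], "turn": [0, 0, 0], "claw": 0}, {"dp": [0, 0, 0.14], "turn": [0, 0, 0], "claw": 0}, {"dp": [0, 0, 0.25], "turn": [0, 0, 0], "claw": 0}, {"dp": [0, 0, 0.37], "turn": [0, 0, 0], "claw": 0}, {"dp": [0, 0, 0.5], "turn": [0, 0, 0], "claw": 0}, {"dp": [0, 0, 0.63], "turn": [0, 0, 0], "claw": 0}, {"dp": [0, 0, 0.76], "turn": [0, 0, 0], "claw": 0}, {"dp": [0, 0, 0.88], "turn": [0, 0, 0], "claw": 0}, {"dp": [0, 0, 0.96], "turn": [0, 0, 0], "claw": 0}, {"dp": [0, 0, 1.0], "turn": [0, 0, 0], "claw": 0}, {"dp": [0, 0, 1.0], "turn": [0, 0, 0], "claw": 0}]'

```text
t: 7.5
ee_pos: [600.8, 137.9, 130.7]
orientation: [-1.557, 0.201, -0.209]
ft_force: [-0.6, 0.0, -2.8]
width: 7.7
```

>>> jog_arm --steps '[{"dp": [0.01, -0.03, 0.02], "turn": [0, 0, 0.005], "claw": 0}, {"dp": [0.03, -0.1, 0.04], "turn": [0, 0, 0.015], "claw": 0}, {"dp": [0.06, -0.2, 0.1], "turn": [0, 0, 0.028], "claw": 0}, {"dp": [0.1, -0.31, 0.15], "turn": [0, 0, 0.043], "claw": 0}, {"dp": [0.13, -0.42, 0.2], "turn": [0, 0, 0.058], "claw": 0}, {"dp": [0.16, -0.53, 0.25], "turn": [0, 0, 0.072], "claw": 0}, {"dp": [0.19, -0.62, 0.25], "turn": [0, 0, 0.083], "claw": 0}, {"dp": [0.2, -0.68, 0.25], "turn": [0, 0, 0.09], "claw": 0}, {"dp": [0.2, -0.7, 0.25], "turn": [0, 0, 0.092], "claw": 0}, {"dp": [0.2, -0.7, 0.25], "turn": [0, 0, 0.092], "claw": 0}]'

```text
t: 8.33
ee_pos: [616.4, 81.4, 150.1]
orientation: [-1.566, -0.024, 0.018]
ft_force: [-0.5, -0.0, -2.2]
width: 7.7
```

>>> jog_arm --steps '[{"dp": [0.01, -0.03, 0], "turn": [0, 0, 0.005], "claw": 0}, {"dp": [0.03, -0.1, 0], "turn": [0, 0, 0.015], "claw": 0}, {"dp": [0.06, -0.2, 0], "turn": [0, 0, 0.028], "claw": 0}, {"dp": [0.1, -0.31, 0], "turn": [0, 0, 0.043], "claw": 0}, {"dp": [0.13, -0.42, 0], "turn": [0, 0, 0.058], "claw": 0}, {"dp": [0.16, -0.53, 0], "turn": [0, 0, 0.072], "claw": 0}, {"dp": [0.19, -0.62, 0], "turn": [0, 0, 0.083], "claw": 0}, {"dp": [0.2, -0.66, 0], "turn": [0, 0, 0.09], "claw": 0}, {"dp": [0.2, -0.67, 0], "turn": [0, 0, 0.091], "claw": 0}, {"dp": [0.2, -0.67, 0], "turn": [0, 0, 0.091], "claw": 0}]'

```text
t: 9.17
ee_pos: [632.3, 27.8, 149.9]
orientation: [-1.552, -0.247, 0.243]
ft_force: [0.3, -0.6, -2.1]
width: 7.8
```

```bash
python3 - <<'E'
from h import *
o=ctrl.get_obs(); print(o['ft_force'],o['moment'],o['ee_pos']); M=R.from_rotvec(o['orientation']).as_matrix(); print(M.round(3))
print('yaw',np.degrees(np.arctan2(M[1,0],M[0,0])))
d=grab('wrist'); save('w7',d['img'])
E
```

```text
[ 0.32680629 -0.60616208 -2.10616405] [ 0.02549178 -0.16043634 -0.00240364] [632.25760582  27.78556431 149.89366921]
[[ 0.951  0.002 -0.308]
 [ 0.308  0.006  0.951]
 [ 0.003 -1.     0.005]]
yaw 17.91748953315586
```

View pics/w7.png

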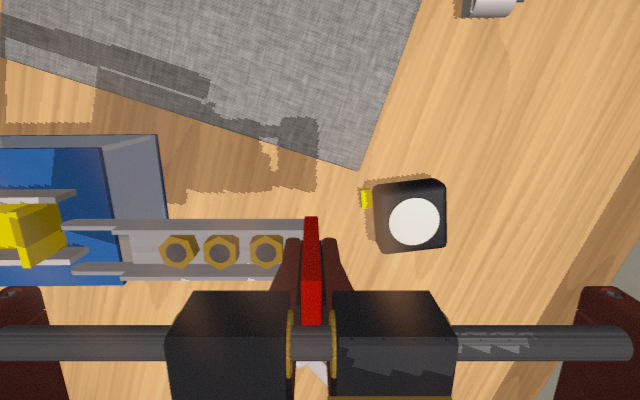

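```bash
python3 - <<'E'
from h import *
d=load('wrist')
save('w7c',cv2.resize(d['img'][165:300,0:180],None,fx=4.4,fy=4.4,interpolation=cv2.INTER_CUBIC))
C=cloud(d)
for q in [(100,223),(100,268),(130,222),(50,193),(70,253),(90,155),(30,245)]: print(q,C[q[1],q[0]].round(1))
E
```

```text
(100, 223) [516.4   3.4 130.8]
(100, 268) [520.9 -23.9 131.9]
(130, 222) [531.3   8.  128.6]
(50, 193) [467.8  -2.8 100.2]
(70, 253) [484.4 -41.8  99.5]
(90, 155) [482.1  25.3  88.3]
(30, 245) [472.2 -30.3 119.3]
```

View pics/w7c.png

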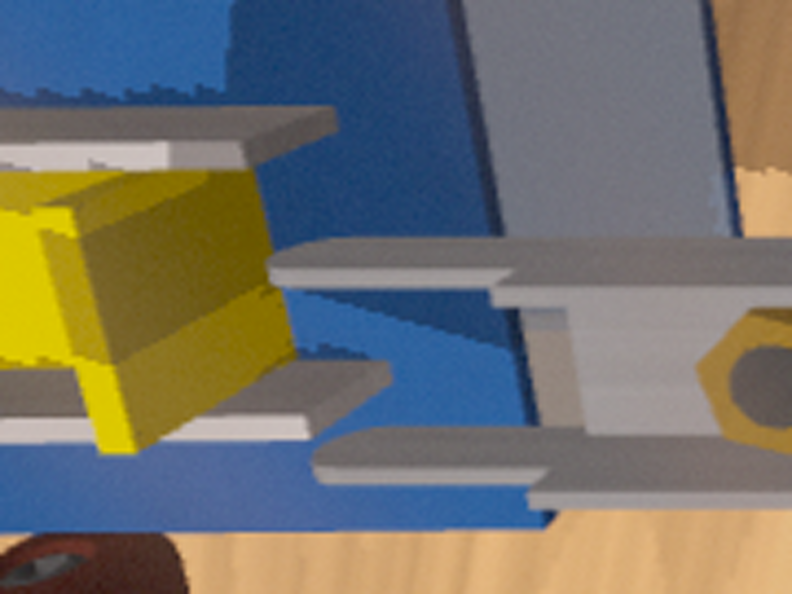

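```bash
python3 - <<'E'
from h import *
d=load('wrist')
a=np.radians(18)
for nm,q,z in [('pr+y',(450,282),136.6),('pr-y',(480,478),136.6),('wall+y',(700,297),142.6),('wall-y',(700,500),142.6),('r+y',(100,156),110),('r-y',(200,427),110),('r+y end',(240,155),110),('r-y end',(310,428),110),('r+y 0',(20,155),110),('r-y0',(20,430),110),('tab+y',(75,220),123),('tab-y',(128,452),123),('tip+y',(270,275),130.6),('tip-y',(313,472),130.6)]:
    p=plane(d,q[0]/4.4-.5+.1,q[1]/4.4+165-.5+.1,z)
    v=p[:2]-[436.2,-36.8]; print(nm,p.round(1),'bin',(v@[np.cos(a),np.sin(a)]).round(1),(v@[-np.sin(a),np.cos(a)]).round(1))
v=d['obs']['ee_pos'][:2]-[436.2,-36.8]; print('tcp',(v@[np.cos(a),np.sin(a)]).round(1),(v@[-np.sin(a),np.cos(a)]).round(1))
E
```

```text
pr+y [520.8   3.6 136.6] bin 92.9 12.3
pr-y [528.3 -22.4 136.6] bin 92.0 -14.7
wall+y [552.5  14.3 142.6] bin 126.4 12.7
wall-y [557.6 -12.7 142.6] bin 122.9 -14.6
r+y [458.7  -7.6 110. ] bin 30.4 20.8
r-y [475.9 -45.7 110. ] bin 35.0 -20.8
r+y end [477.2  -1.5 110. ] bin 49.9 20.9
r-y end [491.3 -40.9 110. ] bin 51.1 -21.0
r+y 0 [448.2 -10.9 110. ] bin 19.4 21.0
r-y0 [450.9 -54.3 110. ] bin 8.5 -21.2
tab+y [465.9 -10.5 123. ] bin 36.4 15.9
tab-y [475.3 -43.  123. ] bin 35.3 -18.0
tip+y [495.8  -5.9 130.6] bin 66.2 11.0
tip-y [504.3 -32.6 130.6] bin 66.1 -17.0
tcp 206.4 0.8
```

>>> jog_arm --steps '[{"dp": [-0.002, 0.006, -0.05], "turn": [0, 0, 0], "claw": 0}, {"dp": [-0.004, 0.013, -0.14], "turn": [0, 0, 0], "claw": 0}, {"dp": [-0.004, 0.013, -0.24], "turn": [0, 0, 0], "claw": 0}, {"dp": [-0.004, 0.013, -0.3], "turn": [0, 0, 0], "claw": 0}, {"dp": [-0.004, 0.013, -0.33], "turn": [0, 0, 0], "claw": 0}, {"dp": [-0.024, 0.007, -0.33], "turn": [0, 0, 0], "claw": 0}, {"dp": [-0.064, -0.006, -0.33], "turn": [0, 0, 0], "claw": 0}, {"dp": [-0.124, -0.026, -0.33], "turn": [0, 0, 0], "claw": 0}, {"dp": [-0.184, -0.045, -0.33], "turn": [0, 0, 0], "claw": 0}, {"dp": [-0.224, -0.058, -0.33], "turn": [0, 0, 0], "claw": 0}, {"dp": [-0.243, -0.064, -0.33], "turn": [0, 0, 0], "claw": 0}, {"dp": [-0.243, -0.064, -0.33], "turn": [0, 0, 0], "claw": 0}]'

```text
t: 10.22
ee_pos: [612.4, 22.7, 123.9]
orientation: [-1.552, -0.247, 0.243]
ft_force: [-0.3, 0.6, -1.1]
width: 8.1
```

```bash
cat >> h.py <<'E'
A=np.radians(18); CB=np.array([436.2,-36.8])
def tob(p): v=np.array(p[:2])-CB; return np.array([v@[np.cos(A),np.sin(A)],v@[-np.sin(A),np.cos(A)],p[2]])
E
python3 - <<'E'
from h import *
o=ctrl.get_obs(); print(o['ft_force'],o['moment'],tob(o['ee_pos'])); M=R.from_rotvec(o['orientation']).as_matrix(); print(M.round(3))
d=grab('wrist'); save('w8',d['img'][100:300,:400])
save('w8c',cv2.resize(d['img'][165:300,0:180],None,fx=4.4,fy=4.4,interpolation=cv2.INTER_CUBIC))
s=grab('side');save('s8',cv2.resize(s['img'][140:240,270:420],None,fx=5.3,fy=5.3,interpolation=cv2.INTER_CUBIC))
E
```

```text
[-0.29767205  0.60705647 -1.07773013] [ 0.07554094 -0.18446265 -0.01488658] [185.97764661   2.12314203 123.85043616]
[[ 0.952  0.002 -0.307]
 [ 0.307  0.006  0.952]
 [ 0.004 -1.     0.005]]
```

View pics/w8c.png

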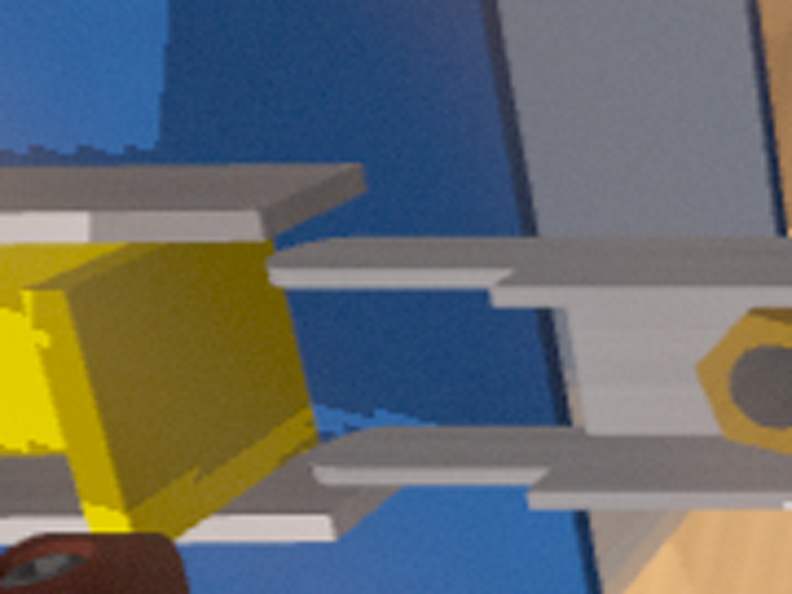

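View pics/s8.png

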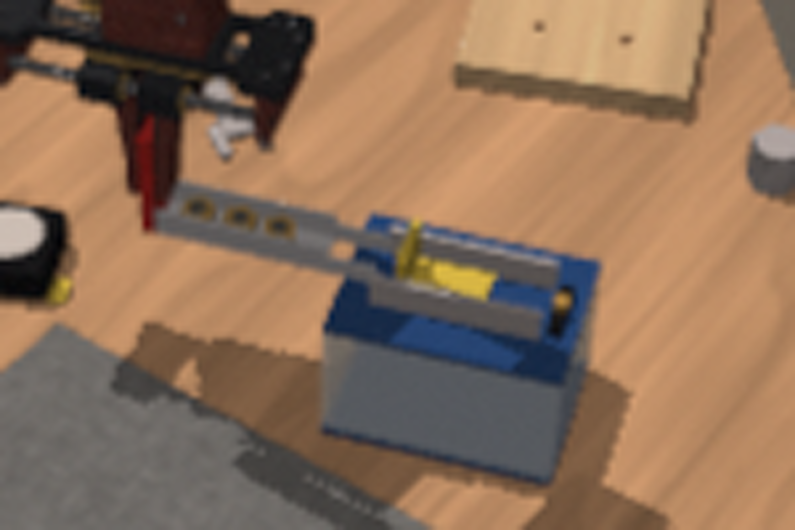

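>>> jog_arm --steps '[{"dp": [-0.02, -0.006, 0], "turn": [0, 0, 0], "claw": 0}, {"dp": [-0.06, -0.02, 0], "turn": [0, 0, 0], "claw": 0}, {"dp": [-0.1, -0.032, 0], "turn": [0, 0, 0], "claw": 0}, {"dp": [-0.14, -0.045, 0], "turn": [0, 0, 0], "claw": 0}, {"dp": [-0.18, -0.058, 0], "turn": [0, 0, 0], "claw": 0}, {"dp": [-0.22, -0.071, 0], "turn": [0, 0, 0], "claw": 0}, {"dp": [-0.26, -0.084, 0], "turn": [0, 0, 0], "claw": 0}, {"dp": [-0.3, -0.097, 0], "turn": [0, 0, 0], "claw": 0}, {"dp": [-0.33, -0.107, 0], "turn": [0, 0, 0], "claw": 0}, {"dp": [-0.35, -0.114, 0], "turn": [0, 0, 0], "claw": 0}, {"dp": [-0.357, -0.116, 0], "turn": [0, 0, 0], "claw": 0}, {"dp": [-0.357, -0.116, 0], "turn": [0, 0, 0], "claw": 0}]'

```text
t: 11.32
ee_pos: [584.4, 13.5, 123.9]
orientation: [-1.552, -0.248, 0.243]
ft_force: [4.0, 1.8, -2.4]
width: 7.7
```

```bash
cat >> h.py <<'E'
def st():
    o=ctrl.get_obs(); f=np.array(o['ft_force']); e=np.array([np.cos(A),np.sin(A),0])
    M=R.from_rotvec(o['orientation']).as_matrix()
    print('t',round(o['t'],2),'tcpB',tob(o['ee_pos']).round(2),'Fx %.2f Fy %.2f Fz %.2f'%(f@e,f@[-e[1],e[0],0],f[2]),'mom',np.round(o['moment'],3),'w',round(o['width'],2),'pitch %.2f yaw %.2f'%(np.degrees(np.arctan2(M[2,0],np.hypot(M[0,0],M[1,0]))),np.degrees(np.arctan2(M[1,0],M[0,0]))))
E
python3 - <<'E'
from h import *
st()
d=grab('wrist')
save('w9c',cv2.resize(d['img'][165:300,0:180],None,fx=4.4,fy=4.4,interpolation=cv2.INTER_CUBIC))
s=grab('side');save('s9',cv2.resize(s['img'][140:240,270:420],None,fx=5.3,fy=5.3,interpolation=cv2.INTER_CUBIC))
st()
E
```

```text
t 11.32 tcpB [156.48   2.04 123.86] Fx 4.39 Fy 0.47 Fz -2.35 mom [ 0.297 -1.015 -0.005] w 7.71 pitch 0.23 yaw 17.91
t 11.42 tcpB [156.51   2.05 123.81] Fx 3.29 Fy 1.50 Fz -1.70 mom [ 0.273 -0.997  0.045] w 7.8 pitch 0.22 yaw 17.91
```

View pics/w9c.png

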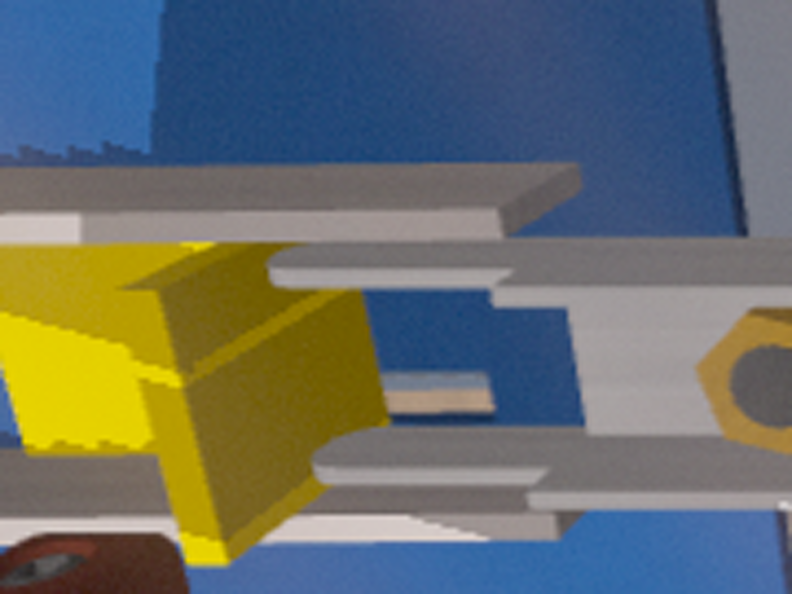

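View pics/s9.png

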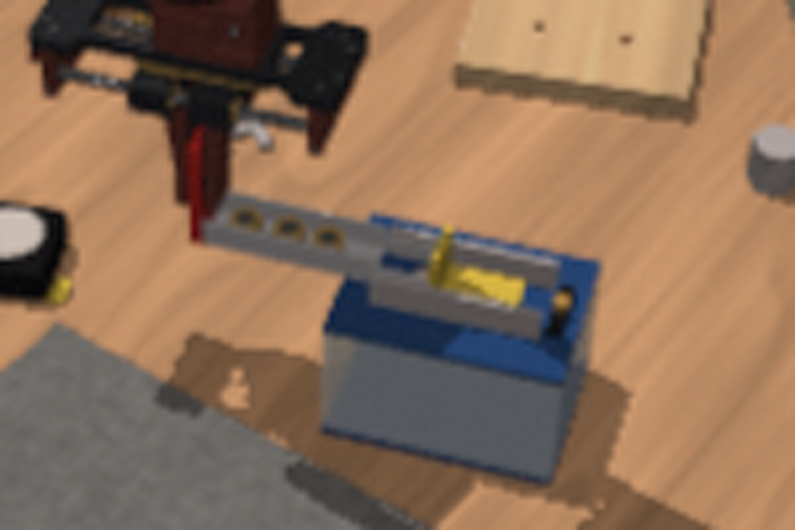

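```bash
python3 - <<'E'
from h import *
s=load('side'); d=grab('top')
save('s10',cv2.resize(s['img'][180:215,340:395],None,fx=14,fy=14,interpolation=cv2.INTER_CUBIC))
save('t10',cv2.resize(d['img'][195:250,310:370],None,fx=13,fy=10.5,interpolation=cv2.INTER_CUBIC))
E
```

```text
(no output)
```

View pics/s10.png

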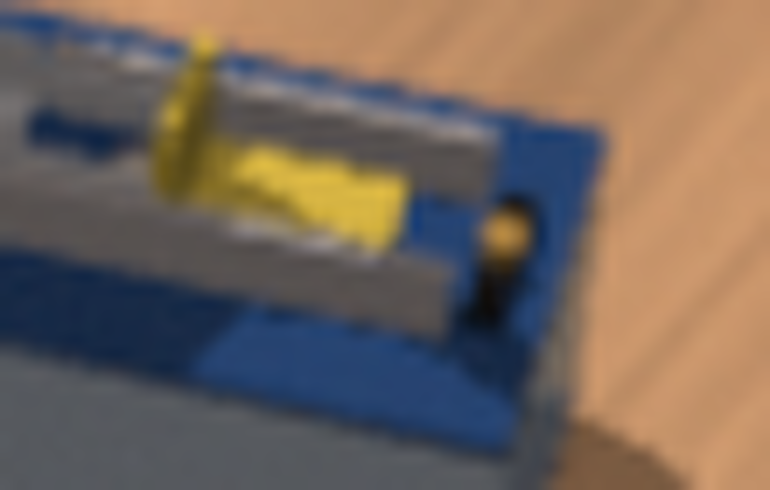

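View pics/t10.png

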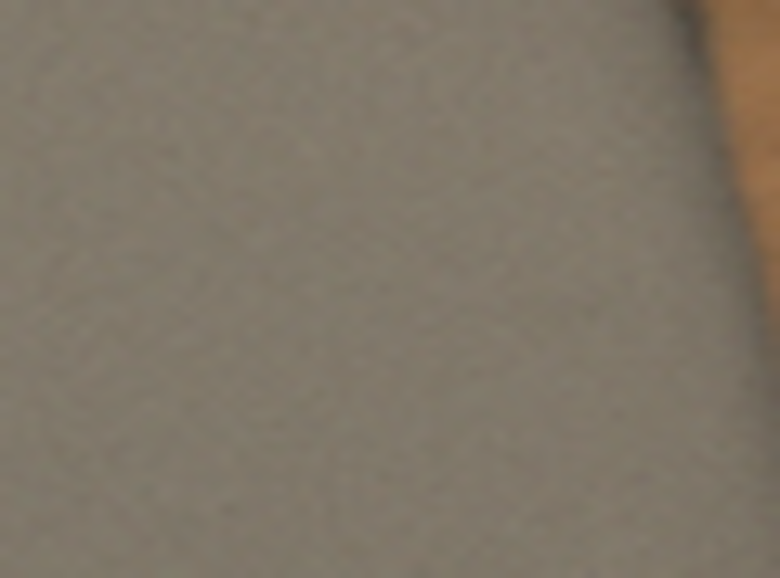

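```bash
python3 - <<'E'
from h import *
s=load('side')
for nm,q,z in [('plate',(408,178),93.5),('plate',(393,213),93.5),('plate',(377,253),93.5),('stopbase',(470,310),90),('stopbase',(470,310),95),('stoptop',(480,240),100),('stoptop',(485,225),105),('railend+',(498,130),110),('railend-',(450,262),110)]:
    print(nm,z,tob(plane(s,q[0]/14+340-.5,q[1]/14+180-.5,z)).round(1))
E
```

```text
plate 93.5 [-31.4 -18.9  93.5]
plate 93.5 [-30.9  -7.4  93.5]
plate 93.5 [-30.7   5.5  93.5]
stopbase 90 [-53.3  12.5  90. ]
stopbase 95 [-54.1  17.3  95. ]
stoptop 100 [-51.9   1.1 100. ]
stoptop 105 [-52.7   1.3 105. ]
railend+ 110 [-49.3 -22.8 110. ]
railend- 110 [-49.1  19.3 110. ]
```

>>> jog_arm --steps '[{"dp": [-0.01, -0.003, 0], "turn": [0, 0, 0], "claw": 0}, {"dp": [-0.03, -0.01, 0], "turn": [0, 0, 0], "claw": 0}, {"dp": [-0.05, -0.016, 0], "turn": [0, 0, 0], "claw": 0}, {"dp": [-0.07, -0.023, 0], "turn": [0, 0, 0], "claw": 0}, {"dp": [-0.09, -0.029, 0], "turn": [0, 0, 0], "claw": 0}, {"dp": [-0.095, -0.031, 0], "turn": [0, 0, 0], "claw": 0}, {"dp": [-0.095, -0.031, 0], "turn": [0, 0, 0], "claw": 0}]'

```text
t: 12.05
ee_pos: [577.1, 11.0, 123.9]
orientation: [-1.552, -0.248, 0.242]
ft_force: [5.7, 1.9, -2.6]
width: 8.0
```

```bash
python3 - <<'E'
from h import *
st()
E
```

```text
t 12.05 tcpB [148.74   1.98 123.9 ] Fx 6.03 Fy 0.01 Fz -2.64 mom [ 0.393 -1.154  0.028] w 8.04 pitch 0.25 yaw 17.91
```

>>> jog_arm --steps '[{"dp": [-0.01, -0.003, 0], "turn": [0, 0, 0], "claw": 0}, {"dp": [-0.02, -0.007, 0], "turn": [0, 0, 0], "claw": 0}, {"dp": [-0.03, -0.01, 0], "turn": [0, 0, 0], "claw": 0}, {"dp": [-0.04, -0.013, 0], "turn": [0, 0, 0], "claw": 0}, {"dp": [-0.05, -0.016, 0], "turn": [0, 0, 0], "claw": 0}, {"dp": [-0.06, -0.02, 0], "turn": [0, 0, 0], "claw": 0}, {"dp": [-0.06, -0.02, 0], "turn": [0, 0, 0], "claw": 0}]'

```text
t: 12.63
ee_pos: [572.6, 9.5, 124.0]
orientation: [-1.552, -0.249, 0.242]
ft_force: [4.6, 1.8, -2.5]
width: 8.0
```

```bash
python3 - <<'E'
from h import *
st()
E
```

```text
t 12.63 tcpB [144.02   1.91 124.05] Fx 4.92 Fy 0.34 Fz -2.48 mom [ 0.414 -1.243  0.041] w 8.03 pitch 0.30 yaw 17.91
```

>>> jog_arm --steps '[{"dp": [-0.01, -0.003, 0], "turn": [0, 0, 0], "claw": 0}, {"dp": [-0.02, -0.007, 0], "turn": [0, 0, 0], "claw": 0}, {"dp": [-0.03, -0.01, 0], "turn": [0, 0, 0], "claw": 0}, {"dp": [-0.036, -0.012, 0], "turn": [0, 0, 0], "claw": 0}, {"dp": [-0.036, -0.012, 0], "turn": [0, 0, 0], "claw": 0}]'

```text
t: 13.05
ee_pos: [570.2, 8.7, 124.2]
orientation: [-1.552, -0.249, 0.241]
ft_force: [4.9, 2.5, -2.8]
width: 7.7
```

```bash
python3 - <<'E'
from h import *
st()
E
```

```text
t 13.05 tcpB [141.48   1.83 124.21] Fx 5.39 Fy 0.88 Fz -2.76 mom [ 0.515 -1.335 -0.019] w 7.71 pitch 0.36 yaw 17.90
```

>>> jog_arm --steps '[{"dp": [-0.01, -0.003, 0], "turn": [0, 0, 0], "claw": 0}, {"dp": [-0.02, -0.007, 0], "turn": [0, 0, 0], "claw": 0}, {"dp": [-0.03, -0.01, 0], "turn": [0, 0, 0], "claw": 0}, {"dp": [-0.03, -0.01, 0], "turn": [0, 0, 0], "claw": 0}]'

```text
t: 13.38
ee_pos: [568.2, 8.0, 124.4]
orientation: [-1.552, -0.25, 0.24]
ft_force: [5.2, 3.0, -3.3]
width: 7.8
```

```bash
python3 - <<'E'
from h import *
st()
s=grab('side')
save('s11',cv2.resize(s['img'][180:215,340:395],None,fx=14,fy=14,interpolation=cv2.INTER_CUBIC))
E
```

```text
t 13.38 tcpB [139.42   1.81 124.36] Fx 5.85 Fy 1.26 Fz -3.33 mom [ 0.488 -1.311 -0.02 ] w 7.77 pitch 0.43 yaw 17.89
```

View pics/s11.png

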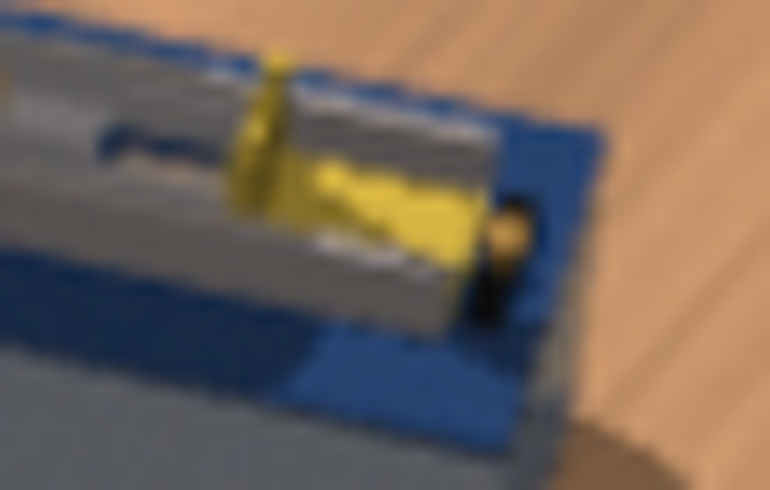

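>>> jog_arm --steps '[{"dp": [-0.006, -0.002, 0], "turn": [0, 0, 0], "claw": 0}, {"dp": [-0.012, -0.004, 0], "turn": [0, 0, 0], "claw": 0}, {"dp": [-0.012, -0.004, 0], "turn": [0, 0, 0], "claw": 0}]'

```text
t: 13.68
ee_pos: [567.9, 7.8, 124.6]
orientation: [-1.552, -0.251, 0.238]
ft_force: [5.4, 2.7, -3.0]
width: 7.8
```

```bash
python3 - <<'E'
from h import *
st()
E
```

```text
t 13.68 tcpB [139.02   1.75 124.55] Fx 6.03 Fy 0.91 Fz -3.02 mom [ 0.534 -1.332  0.007] w 7.8 pitch 0.50 yaw 17.88
```

>>> jog_arm --steps '[{"dp": [-0.006, -0.002, 0], "turn": [0, 0, 0], "claw": 0}, {"dp": [-0.012, -0.004, 0], "turn": [0, 0, 0], "claw": 0}, {"dp": [-0.012, -0.004, 0], "turn": [0, 0, 0], "claw": 0}]'

```text
t: 13.93
ee_pos: [567.5, 7.6, 124.7]
orientation: [-1.552, -0.252, 0.237]
ft_force: [4.5, 2.1, -2.9]
width: 8.1
```

```bash
python3 - <<'E'
from h import *
st()
E
```

```text
t 13.93 tcpB [138.58   1.7  124.71] Fx 4.91 Fy 0.61 Fz -2.87 mom [ 0.51  -1.423 -0.052] w 8.08 pitch 0.57 yaw 17.87
```

>>> jog_arm --steps '[{"dp": [-0.006, -0.002, -0.004], "turn": [-0.0005, 0.0015, 0], "claw": 0}, {"dp": [-0.012, -0.004, -0.009], "turn": [-0.001, 0.003, 0], "claw": 0}, {"dp": [-0.017, -0.0055, -0.009], "turn": [-0.001, 0.003, 0], "claw": 0}, {"dp": [-0.017, -0.0055, -0.009], "turn": [-0.001, 0.003, 0], "claw": 0}]'

```text
t: 14.27
ee_pos: [566.8, 7.4, 124.0]
orientation: [-1.553, -0.245, 0.244]
ft_force: [7.2, 2.5, -3.8]
width: 7.8
```

```bash
python3 - <<'E'
from h import *
st()
E
```

```text
t 14.27 tcpB [137.84   1.7  124.05] Fx 7.59 Fy 0.14 Fz -3.81 mom [ 0.582 -1.53  -0.05 ] w 7.8 pitch 0.09 yaw 17.86
```

>>> jog_arm --steps '[{"dp": [-0.006, -0.002, 0], "turn": [0, 0, 0], "claw": 0}, {"dp": [-0.012, -0.004, 0], "turn": [0, 0, 0], "claw": 0}, {"dp": [-0.017, -0.0055, 0], "turn": [-0.0002, 0.0006, 0], "claw": 0}, {"dp": [-0.017, -0.0055, 0], "turn": [-0.0002, 0.0006, 0], "claw": 0}]'

```text
t: 14.6
ee_pos: [566.1, 7.1, 124.1]
orientation: [-1.553, -0.245, 0.244]
ft_force: [5.2, 2.9, -3.7]
width: 8.0
```

```bash
python3 - <<'E'
from h import *
st()
E
```

```text
t 14.6 tcpB [137.09   1.64 124.1 ] Fx 5.81 Fy 1.14 Fz -3.66 mom [ 0.536 -1.579 -0.033] w 8.05 pitch 0.05 yaw 17.85
```

>>> jog_arm --steps '[{"dp": [-0.006, -0.002, 0], "turn": [0, 0, 0], "claw": 0}, {"dp": [-0.012, -0.004, 0], "turn": [0, 0, 0], "claw": 0}, {"dp": [-0.017, -0.0055, 0], "turn": [-0.0002, 0.0006, 0], "claw": 0}, {"dp": [-0.017, -0.0055, 0], "turn": [-0.0002, 0.0006, 0], "claw": 0}]'

```text
t: 14.93
ee_pos: [565.4, 6.8, 124.2]
orientation: [-1.554, -0.244, 0.244]
ft_force: [6.1, 1.8, -3.5]
width: 8.0
```

```bash
python3 - <<'E'
from h import *
st()
E
```

```text
t 14.93 tcpB [136.34   1.58 124.19] Fx 6.37 Fy -0.14 Fz -3.55 mom [ 0.531 -1.53   0.027] w 7.97 pitch 0.02 yaw 17.84
```

>>> jog_arm --steps '[{"dp": [-0.006, -0.002, 0], "turn": [0, 0, 0], "claw": 0}, {"dp": [-0.012, -0.004, 0], "turn": [0, 0, 0], "claw": 0}, {"dp": [-0.017, -0.0055, 0], "turn": [-0.0002, 0.0006, 0], "claw": 0}, {"dp": [-0.017, -0.0055, 0], "turn": [-0.0002, 0.0006, 0], "claw": 0}]'

```text
t: 15.27
ee_pos: [565.1, 6.7, 124.3]
orientation: [-1.554, -0.244, 0.244]
ft_force: [6.8, 2.7, -4.3]
width: 8.1
```

```bash
python3 - <<'E'
from h import *
st()
s=grab('side')
save('s12',cv2.resize(s['img'][180:215,340:395],None,fx=14,fy=14,interpolation=cv2.INTER_CUBIC))
E
```

```text
t 15.27 tcpB [136.02   1.53 124.35] Fx 7.28 Fy 0.50 Fz -4.32 mom [ 0.664 -1.82  -0.017] w 8.09 pitch 0.05 yaw 17.83
```

View pics/s12.png

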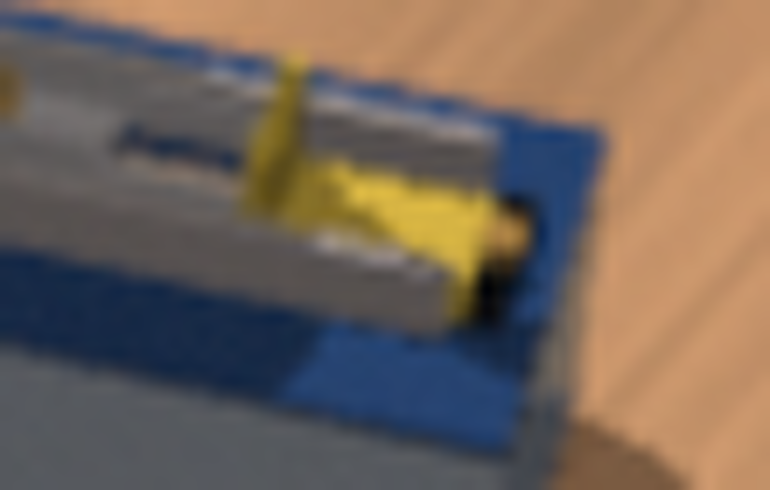

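>>> jog_arm --steps '[{"dp": [-0.014, -0.0045, 0], "turn": [0, 0.0003, 0], "claw": 0}, {"dp": [-0.02, -0.0065, -0.002], "turn": [-0.0002, 0.0006, 0], "claw": 0}, {"dp": [-0.025, -0.008, -0.003], "turn": [-0.0002, 0.0006, 0], "claw": 0}, {"dp": [-0.025, -0.008, -0.003], "turn": [-0.0002, 0.0006, 0], "claw": 0}]'

```text
t: 15.65
ee_pos: [565.0, 6.5, 124.7]
orientation: [-1.554, -0.246, 0.242]
ft_force: [7.5, 3.4, -3.4]
width: 8.2
```

```bash
python3 - <<'E'
from h import *
st()
E
```

```text
t 15.65 tcpB [135.9    1.36 124.67] Fx 8.17 Fy 0.90 Fz -3.35 mom [ 0.87  -2.075 -0.032] w 8.18 pitch 0.18 yaw 17.80
```

>>> jog_arm --steps '[{"dp": [-0.02, -0.005, 0], "turn": [-0.0002, 0.0008, 0], "claw": 0}, {"dp": [-0.028, -0.006, -0.003], "turn": [-0.0005, 0.0016, 0], "claw": 0}, {"dp": [-0.035, -0.007, -0.005], "turn": [-0.0005, 0.0016, 0], "claw": 0}, {"dp": [-0.037, -0.008, -0.005], "turn": [-0.0005, 0.0016, 0], "claw": 0}, {"dp": [-0.037, -0.008, -0.005], "turn": [-0.0005, 0.0016, 0], "claw": 0}]'

```text
t: 16.07
ee_pos: [564.9, 6.4, 125.1]
orientation: [-1.555, -0.246, 0.24]
ft_force: [9.7, 3.8, -4.2]
width: 8.1
```

```bash
python3 - <<'E'
from h import *
st();
s=grab('side'); st()
save('s13',cv2.resize(s['img'][140:240,270:420],None,fx=5.3,fy=5.3,interpolation=cv2.INTER_CUBIC))
d=grab('wrist'); st()
save('w13',d['img'][100:300,:400])
st()
E
```

```text
t 16.07 tcpB [135.77   1.28 125.05] Fx 10.39 Fy 0.67 Fz -4.19 mom [ 1.004 -2.528 -0.023] w 8.11 pitch 0.23 yaw 17.77
t 16.12 tcpB [135.77   1.29 125.07] Fx 11.89 Fy 0.86 Fz -4.64 mom [ 0.945 -2.557 -0.046] w 7.82 pitch 0.23 yaw 17.77
t 16.17 tcpB [135.77   1.26 125.06] Fx 10.73 Fy 1.36 Fz -4.31 mom [ 1.034 -2.544 -0.059] w 8.06 pitch 0.23 yaw 17.77
t 16.17 tcpB [135.77   1.26 125.06] Fx 10.73 Fy 1.36 Fz -4.31 mom [ 1.034 -2.544 -0.059] w 8.06 pitch 0.23 yaw 17.77
```

View pics/w13.png

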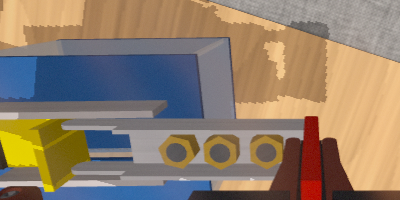

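View pics/s13.png

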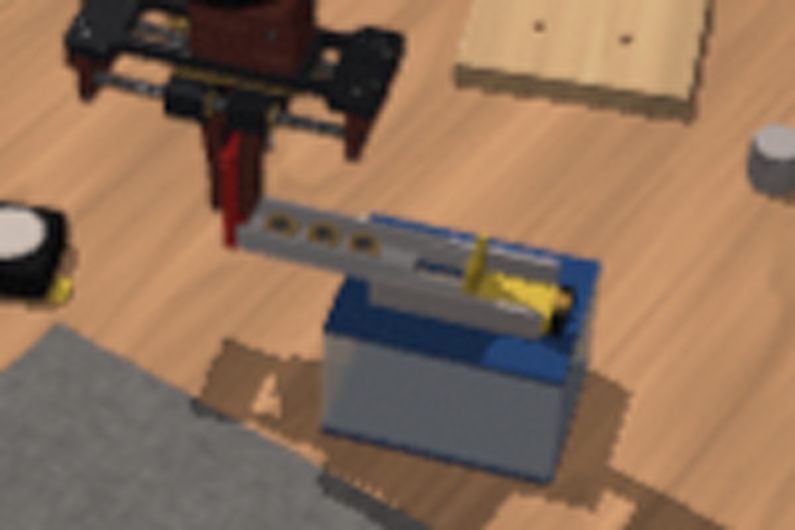

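>>> jog_arm --steps '[{"dp": [-0.035, -0.007, -0.003], "turn": [-0.0005, 0.0016, 0], "claw": 0}, {"dp": [-0.042, -0.009, -0.006], "turn": [-0.0006, 0.002, 0], "claw": 0}, {"dp": [-0.048, -0.011, -0.006], "turn": [-0.0006, 0.002, 0], "claw": 0}, {"dp": [-0.053, -0.012, -0.006], "turn": [-0.0006, 0.002, 0], "claw": 0}, {"dp": [-0.053, -0.012, -0.006], "turn": [-0.0006, 0.002, 0], "claw": 0}]'

```text
t: 16.58
ee_pos: [564.7, 6.1, 125.7]
orientation: [-1.556, -0.248, 0.238]
ft_force: [13.1, 5.3, -5.2]
width: 7.9
```

```bash
python3 - <<'E'
from h import *
st();
s=grab('side'); st(); s=grab('side'); st()
E
```

```text
t 16.58 tcpB [135.48   1.13 125.74] Fx 14.07 Fy 1.03 Fz -5.18 mom [ 1.231 -3.126  0.02 ] w 7.89 pitch 0.35 yaw 17.73
t 16.63 tcpB [135.5    1.08 125.75] Fx 13.82 Fy 1.94 Fz -4.77 mom [ 1.239 -3.124 -0.033] w 7.98 pitch 0.35 yaw 17.73
t 16.68 tcpB [135.51   1.14 125.74] Fx 13.68 Fy 0.76 Fz -4.56 mom [ 1.185 -3.128  0.004] w 8.13 pitch 0.35 yaw 17.74
```

```bash
cat >> h.py <<'E'
def plan(thetas, nx, ny, nz, yaw=17.9, L=134., H=19.3):
    """command rows: chute pitch theta(deg, nose down +), nose command in bin frame"""
    o=ctrl.get_obs(); M=R.from_rotvec(o['orientation']); p0=np.array(o['ee_pos'])
    cy,sy=np.cos(np.radians(yaw)),np.sin(np.radians(yaw))
    L0=R.from_matrix(np.array([[cy,0,-sy],[sy,0,cy],[0,-1,0]]))
    ax=np.array([np.sin(A),-np.cos(A),0])
    nx,ny,nz=[np.broadcast_to(v,len(thetas)) for v in (nx,ny,nz)]
    import json; rows=[]
    for th,x,y,z in zip(thetas,nx,ny,nz):
        t=np.radians(th); Rt=R.from_rotvec(ax*t)*L0
        bx=x+L*np.cos(t)-H*np.sin(t); bz=z+L*np.sin(t)+H*np.cos(t)
        w=np.array([CB[0]+bx*np.cos(A)-y*np.sin(A),CB[1]+bx*np.sin(A)+y*np.cos(A),bz])
        rows.append({"dp":((w-p0)/80).round(4).tolist(),"turn":((Rt*M.inv()).as_rotvec()/np.pi).round(4).tolist(),"claw":0})
    print(json.dumps(rows))
E
python3 - <<'E'
from h import *
st()
plan([-.15,-.15,.8,1.8,2.8,3.8,4.8,5.5,5.5],-2.56,1.68,[105.6,105.6,105.5,105.4,105.2,105,104.8,104.6,104.6])
E
```

```text
t 16.68 tcpB [135.51   1.14 125.74] Fx 13.68 Fy 0.76 Fz -4.56 mom [ 1.185 -3.128  0.004] w 8.13 pitch 0.35 yaw 17.74
[{"dp": [-0.0499, -0.0091, -0.0149], "turn": [-0.0008, 0.0026, 0.0009], "claw": 0}, {"dp": [-0.0499, -0.0091, -0.0149], "turn": [-0.0008, 0.0026, 0.0009], "claw": 0}, {"dp": [-0.0538, -0.0104, 0.0116], "turn": [0.0008, -0.0024, 0.0009], "claw": 0}, {"dp": [-0.0584, -0.0119, 0.0395], "turn": [0.0025, -0.0077, 0.0009], "claw": 0}, {"dp": [-0.0636, -0.0135, 0.066], "turn": [0.0042, -0.0129, 0.0009], "claw": 0}, {"dp": [-0.0692, -0.0154, 0.0925], "turn": [0.0059, -0.0182, 0.0009], "claw": 0}, {"dp": [-0.0752, -0.0173, 0.1188], "turn": [0.0076, -0.0235, 0.0009], "claw": 0}, {"dp": [-0.0798, -0.0188, 0.1364], "turn": [0.0088, -0.0272, 0.0009], "claw": 0}, {"dp": [-0.0798, -0.0188, 0.1364], "turn": [0.0088, -0.0272, 0.0009], "claw": 0}]
```

>>> jog_arm --steps '[{"dp": [-0.05, -0.009, -0.015], "turn": [-0.0008, 0.0026, 0.0009], "claw": 0}, {"dp": [-0.05, -0.009, -0.015], "turn": [-0.0008, 0.0026, 0.0009], "claw": 0}, {"dp": [-0.054, -0.0105, 0.0115], "turn": [0.0008, -0.0024, 0.0009], "claw": 0}, {"dp": [-0.0585, -0.012, 0.0395], "turn": [0.0025, -0.0077, 0.0009], "claw": 0}, {"dp": [-0.0635, -0.0135, 0.066], "turn": [0.0042, -0.013, 0.0009], "claw": 0}, {"dp": [-0.069, -0.0155, 0.0925], "turn": [0.006, -0.018, 0.0009], "claw": 0}, {"dp": [-0.075, -0.0175, 0.119], "turn": [0.0076, -0.0235, 0.0009], "claw": 0}, {"dp": [-0.08, -0.019, 0.1365], "turn": [0.0088, -0.027, 0.0009], "claw": 0}, {"dp": [-0.08, -0.019, 0.1365], "turn": [0.0088, -0.027, 0.0009], "claw": 0}]'

```text
t: 17.43
ee_pos: [562.4, 5.2, 139.0]
orientation: [-1.54, -0.325, 0.161]
ft_force: [12.9, 6.4, -0.8]
width: 7.9
```

```bash
python3 - <<'E'
from h import *
st()
plan([5.5,6.5,7.5,8.5,9.5,10.5,10.5],-2.56,1.68,104.6)
E
```

```text
t 17.43 tcpB [133.     1.   138.99] Fx 14.29 Fy 2.10 Fz -0.85 mom [ 1.311 -2.536 -0.143] w 7.86 pitch 6.03 yaw 17.82
[{"dp": [-0.0505, -0.0074, -0.0292], "turn": [-0.0005, 0.0029, 0.0005], "claw": 0}, {"dp": [-0.0574, -0.0097, -0.0005], "turn": [0.0013, -0.0024, 0.0005], "claw": 0}, {"dp": [-0.0648, -0.0121, 0.028], "turn": [0.003, -0.0076, 0.0005], "claw": 0}, {"dp": [-0.0726, -0.0146, 0.0563], "turn": [0.0047, -0.0129, 0.0005], "claw": 0}, {"dp": [-0.0809, -0.0173, 0.0845], "turn": [0.0064, -0.0182, 0.0005], "claw": 0}, {"dp": [-0.0897, -0.0202, 0.1126], "turn": [0.0081, -0.0235, 0.0005], "claw": 0}, {"dp": [-0.0897, -0.0202, 0.1126], "turn": [0.0081, -0.0235, 0.0005], "claw": 0}]
```

>>> jog_arm --steps '[{"dp": [-0.0505, -0.0075, -0.029], "turn": [-0.0005, 0.0029, 0.0005], "claw": 0}, {"dp": [-0.0575, -0.0095, -0.0005], "turn": [0.0013, -0.0024, 0.0005], "claw": 0}, {"dp": [-0.065, -0.012, 0.028], "turn": [0.003, -0.0076, 0.0005], "claw": 0}, {"dp": [-0.0725, -0.0145, 0.0565], "turn": [0.0047, -0.013, 0.0005], "claw": 0}, {"dp": [-0.081, -0.0175, 0.0845], "turn": [0.0064, -0.018, 0.0005], "claw": 0}, {"dp": [-0.0895, -0.02, 0.1125], "turn": [0.008, -0.0235, 0.0005], "claw": 0}, {"dp": [-0.0895, -0.02, 0.1125], "turn": [0.008, -0.0235, 0.0005], "claw": 0}]'

```text
t: 18.02
ee_pos: [559.2, 4.2, 150.7]
orientation: [-1.524, -0.392, 0.092]
ft_force: [11.9, 7.0, 0.1]
width: 7.8
```

```bash
python3 - <<'E'
from h import *
st()
plan([10.5,11.5,12.5,13.5,14.5,15.5,15.5],-2.56,1.68,104.8)
plan([10.5,11.5,12.5,13.5,14.5,15.5,15.5],-2.16,1.68,104.8)
E
```

```text
t 18.02 tcpB [129.62   0.97 150.73] Fx 13.48 Fy 2.98 Fz 0.05 mom [ 1.325 -2.391 -0.144] w 7.78 pitch 11.06 yaw 17.83
[{"dp": [-0.0496, -0.0067, -0.0317], "turn": [-0.0003, 0.0032, 0.0005], "claw": 0}, {"dp": [-0.0588, -0.0097, -0.0038], "turn": [0.0014, -0.0021, 0.0005], "claw": 0}, {"dp": [-0.0685, -0.0129, 0.0239], "turn": [0.0031, -0.0074, 0.0005], "claw": 0}, {"dp": [-0.0787, -0.0162, 0.0515], "turn": [0.0048, -0.0127, 0.0005], "claw": 0}, {"dp": [-0.0893, -0.0196, 0.0788], "turn": [0.0065, -0.0179, 0.0005], "claw": 0}, {"dp": [-0.1003, -0.0232, 0.106], "turn": [0.0082, -0.0232, 0.0006], "claw": 0}, {"dp": [-0.1003, -0.0232, 0.106], "turn": [0.0082, -0.0232, 0.0006], "claw": 0}]
[{"dp": [-0.0448, -0.0052, -0.0317], "turn": [-0.0003, 0.0032, 0.0005], "claw": 0}, {"dp": [-0.0541, -0.0082, -0.0038], "turn": [0.0014, -0.0021, 0.0005], "claw": 0}, {"dp": [-0.0637, -0.0113, 0.0239], "turn": [0.0031, -0.0074, 0.0005], "claw": 0}, {"dp": [-0.0739, -0.0146, 0.0515], "turn": [0.0048, -0.0127, 0.0005], "claw": 0}, {"dp": [-0.0845, -0.0181, 0.0788], "turn": [0.0065, -0.0179, 0.0005], "claw": 0}, {"dp": [-0.0956, -0.0217, 0.106], "turn": [0.0082, -0.0232, 0.0006], "claw": 0}, {"dp": [-0.0956, -0.0217, 0.106], "turn": [0.0082, -0.0232, 0.0006], "claw": 0}]
```

>>> jog_arm --steps '[{"dp": [-0.049, -0.0085, -0.0315], "turn": [-0.0003, 0.0032, 0.0005], "claw": 0}, {"dp": [-0.0575, -0.0135, -0.004], "turn": [0.0014, -0.0021, 0.0005], "claw": 0}, {"dp": [-0.067, -0.0185, 0.024], "turn": [0.0031, -0.0074, 0.0005], "claw": 0}, {"dp": [-0.0765, -0.0235, 0.0515], "turn": [0.0048, -0.0127, 0.0005], "claw": 0}, {"dp": [-0.087, -0.0275, 0.079], "turn": [0.0065, -0.018, 0.0005], "claw": 0}, {"dp": [-0.0975, -0.0315, 0.106], "turn": [0.0082, -0.0232, 0.0006], "claw": 0}, {"dp": [-0.0975, -0.0315, 0.106], "turn": [0.0082, -0.0232, 0.0006], "claw": 0}]'

```text
t: 18.6
ee_pos: [555.2, 2.0, 162.0]
orientation: [-1.504, -0.457, 0.024]
ft_force: [12.0, 6.9, 0.9]
width: 8.0
```

```bash
python3 - <<'E'
from h import *
st()
plan([15.5,16.5,17.5,18.5,19.5,20.5,20.5],-2.56,1.0,104.8)
E
```

```text
t 18.6 tcpB [125.14   0.18 162.  ] Fx 13.56 Fy 2.87 Fz 0.94 mom [ 1.515 -2.606 -0.124] w 7.96 pitch 16.04 yaw 17.81
[{"dp": [-0.0475, -0.0047, -0.0349], "turn": [-0.0004, 0.003, 0.0006], "claw": 0}, {"dp": [-0.059, -0.0085, -0.0079], "turn": [0.0013, -0.0023, 0.0006], "claw": 0}, {"dp": [-0.071, -0.0123, 0.0188], "turn": [0.003, -0.0076, 0.0007], "claw": 0}, {"dp": [-0.0834, -0.0164, 0.0453], "turn": [0.0048, -0.0128, 0.0007], "claw": 0}, {"dp": [-0.0962, -0.0205, 0.0716], "turn": [0.0065, -0.0181, 0.0007], "claw": 0}, {"dp": [-0.1095, -0.0249, 0.0976], "turn": [0.0082, -0.0234, 0.0007], "claw": 0}, {"dp": [-0.1095, -0.0249, 0.0976], "turn": [0.0082, -0.0234, 0.0007], "claw": 0}]
```

>>> jog_arm --steps '[{"dp": [-0.048, -0.003, -0.0345], "turn": [-0.0004, 0.003, 0.0006], "claw": 0}, {"dp": [-0.06, -0.006, -0.008], "turn": [0.0013, -0.0023, 0.0006], "claw": 0}, {"dp": [-0.072, -0.009, 0.019], "turn": [0.003, -0.0076, 0.0007], "claw": 0}, {"dp": [-0.0845, -0.013, 0.0455], "turn": [0.0048, -0.0128, 0.0007], "claw": 0}, {"dp": [-0.0975, -0.017, 0.0715], "turn": [0.0065, -0.018, 0.0007], "claw": 0}, {"dp": [-0.1105, -0.0215, 0.0975], "turn": [0.0082, -0.0234, 0.0007], "claw": 0}, {"dp": [-0.1105, -0.0215, 0.0975], "turn": [0.0082, -0.0234, 0.0007], "claw": 0}]'

```text
t: 19.18
ee_pos: [550.1, 0.5, 172.9]
orientation: [-1.483, -0.522, -0.044]
ft_force: [12.9, 7.2, 1.9]
width: 7.6
```

```bash
python3 - <<'E'
from h import *
st()
plan([20.5,21.5,22.5,23.5,24.5,25.5,25.5],-2.56,1.3,104.8)
s=grab('side');st()
save('s14',cv2.resize(s['img'][130:240,270:420],None,fx=5.3,fy=5.3,interpolation=cv2.INTER_CUBIC))
E
```

```text
t 19.18 tcpB [119.8    0.26 172.86] Fx 14.49 Fy 2.86 Fz 1.92 mom [ 1.567 -2.637 -0.084] w 7.65 pitch 21.03 yaw 17.81
[{"dp": [-0.0469, -0.0016, -0.0382], "turn": [-0.0003, 0.003, 0.0007], "claw": 0}, {"dp": [-0.0606, -0.006, -0.0124], "turn": [0.0014, -0.0023, 0.0007], "claw": 0}, {"dp": [-0.0747, -0.0106, 0.0131], "turn": [0.0031, -0.0076, 0.0007], "claw": 0}, {"dp": [-0.0893, -0.0153, 0.0384], "turn": [0.0048, -0.0129, 0.0007], "claw": 0}, {"dp": [-0.1042, -0.0202, 0.0634], "turn": [0.0065, -0.0182, 0.0007], "claw": 0}, {"dp": [-0.1196, -0.0252, 0.0881], "turn": [0.0082, -0.0235, 0.0007], "claw": 0}, {"dp": [-0.1196, -0.0252, 0.0881], "turn": [0.0082, -0.0235, 0.0007], "claw": 0}]
t 19.23 tcpB [119.88   0.24 172.76] Fx 13.61 Fy 2.95 Fz 2.34 mom [ 1.502 -2.47   0.012] w 7.93 pitch 20.98 yaw 17.82
```

View pics/s14.png

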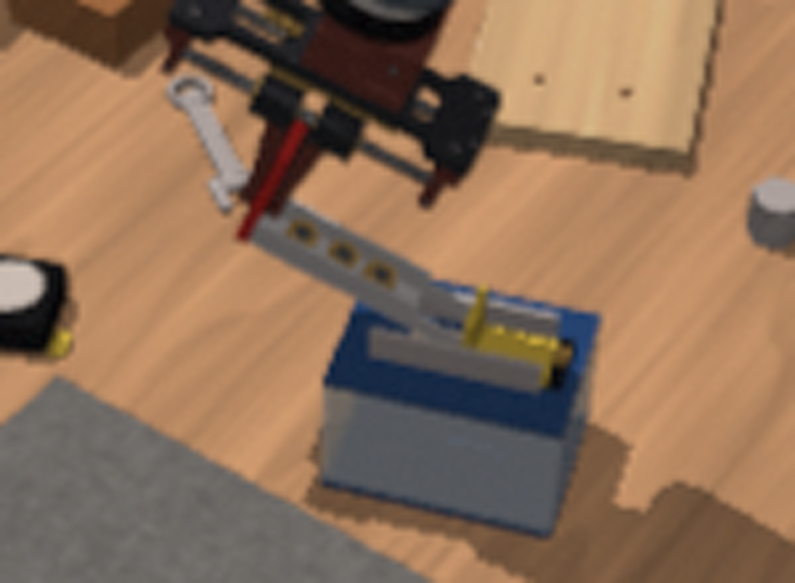

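>>> jog_arm --steps '[{"dp": [-0.047, -0.0015, -0.035], "turn": [-0.0003, 0.003, 0.0007], "claw": 0}, {"dp": [-0.0605, -0.006, -0.006], "turn": [0.0014, -0.0023, 0.0007], "claw": 0}, {"dp": [-0.0745, -0.0105, 0.0225], "turn": [0.0031, -0.0076, 0.0007], "claw": 0}, {"dp": [-0.089, -0.0155, 0.051], "turn": [0.0048, -0.013, 0.0007], "claw": 0}, {"dp": [-0.104, -0.02, 0.076], "turn": [0.0065, -0.018, 0.0007], "claw": 0}, {"dp": [-0.1195, -0.025, 0.1005], "turn": [0.0082, -0.0235, 0.0007], "claw": 0}, {"dp": [-0.1195, -0.025, 0.1005], "turn": [0.0082, -0.0235, 0.0007], "claw": 0}]'

```text
t: 19.82
ee_pos: [543.9, -1.6, 183.7]
orientation: [-1.46, -0.586, -0.112]
ft_force: [12.6, 6.9, 1.5]
width: 8.1
```

```bash
python3 - <<'E'
from h import *
st()
plan([25.5,25.5,25.5,26.5,27.5,28.5,29.5,30.5,30.5,30.5,30.5],-2.56,1.3,105.8)
s=grab('side');st()
save('s15',cv2.resize(s['img'][130:240,270:420],None,fx=5.3,fy=5.3,interpolation=cv2.INTER_CUBIC))
E
```

```text
t 19.82 tcpB [113.35   0.19 183.71] Fx 14.15 Fy 2.66 Fz 1.50 mom [ 1.519 -2.738  0.071] w 8.13 pitch 25.92 yaw 17.82
[{"dp": [-0.0432, 0.0005, -0.035], "turn": [-0.0001, 0.0024, 0.0007], "claw": 0}, {"dp": [-0.0432, 0.0005, -0.035], "turn": [-0.0001, 0.0024, 0.0007], "claw": 0}, {"dp": [-0.0432, 0.0005, -0.035], "turn": [-0.0001, 0.0024, 0.0007], "claw": 0}, {"dp": [-0.059, -0.0046, -0.0105], "turn": [0.0016, -0.0028, 0.0007], "claw": 0}, {"dp": [-0.0752, -0.0099, 0.0136], "turn": [0.0033, -0.0081, 0.0007], "claw": 0}, {"dp": [-0.0918, -0.0153, 0.0374], "turn": [0.005, -0.0134, 0.0007], "claw": 0}, {"dp": [-0.1088, -0.0208, 0.061], "turn": [0.0067, -0.0187, 0.0007], "claw": 0}, {"dp": [-0.1261, -0.0264, 0.0842], "turn": [0.0084, -0.024, 0.0007], "claw": 0}, {"dp": [-0.1261, -0.0264, 0.0842], "turn": [0.0084, -0.024, 0.0007], "claw": 0}, {"dp": [-0.1261, -0.0264, 0.0842], "turn": [0.0084, -0.024, 0.0007], "claw": 0}, {"dp": [-0.1261, -0.0264, 0.0842], "turn": [0.0084, -0.024, 0.0007], "claw": 0}]
t 19.87 tcpB [1.1341e+02 1.3000e-01 1.8361e+02] Fx 14.05 Fy 3.87 Fz 1.13 mom [ 1.421 -2.817  0.052] w 7.71 pitch 25.88 yaw 17.82
```

View pics/s15.png

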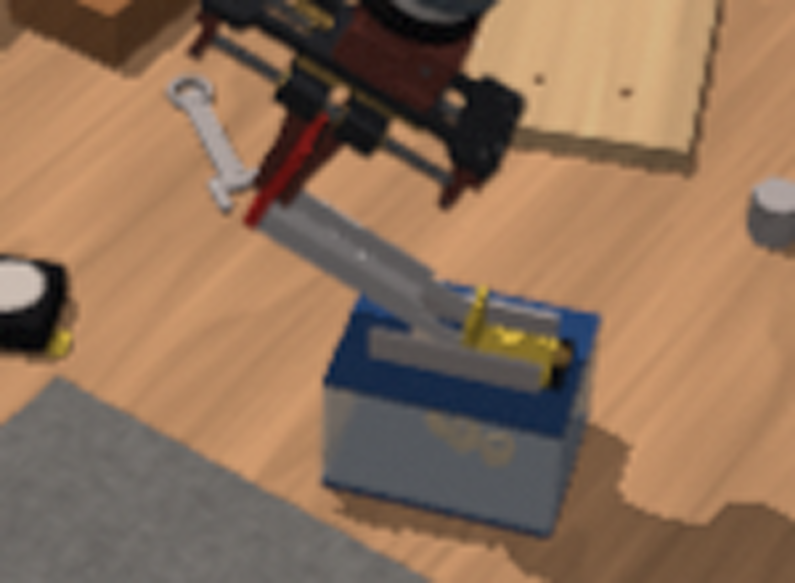

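>>> jog_arm --steps '[{"dp": [-0.043, 0.0005, -0.035], "turn": [-0.0001, 0.0024, 0.0007], "claw": 0}, {"dp": [-0.043, 0.0005, -0.035], "turn": [-0.0001, 0.0024, 0.0007], "claw": 0}, {"dp": [-0.043, 0.0005, -0.035], "turn": [-0.0001, 0.0024, 0.0007], "claw": 0}, {"dp": [-0.043, 0.0005, -0.035], "turn": [-0.0001, 0.0024, 0.0007], "claw": 0}]'

```text
t: 20.2
ee_pos: [544.1, -1.5, 183.5]
orientation: [-1.46, -0.585, -0.11]
ft_force: [12.5, 6.5, 0.9]
width: 8.2
```

```bash
python3 - <<'E'
from h import *
st()
s=grab('side');d=grab('wrist');st()
save('s16',cv2.resize(s['img'][130:240,270:420],None,fx=5.3,fy=5.3,interpolation=cv2.INTER_CUBIC))
save('w16',d['img'])
# retreat plan: back along +x 8mm, then level
plan([25.9,25.9,25.9,25.9,24,20,15,10,5,2,0,0],[0,2,6,11,18,26,36,46,54,60,64,64],0.9,[107,107,107,108,108,109,110,110,110,110,110,110])
E
```

```text
t 20.2 tcpB [113.56   0.21 183.46] Fx 13.89 Fy 2.35 Fz 0.89 mom [ 1.429 -2.731  0.031] w 8.18 pitch 25.85 yaw 17.83
t 20.3 tcpB [113.58   0.21 183.45] Fx 12.95 Fy 1.82 Fz 1.59 mom [ 1.486 -2.679 -0.004] w 8.44 pitch 25.85 yaw 17.84
[{"dp": [-0.0201, 0.0025, -0.007], "turn": [0.0006, -0.0001, 0.0005], "claw": 0}, {"dp": [0.0037, 0.0102, -0.007], "turn": [0.0006, -0.0001, 0.0005], "claw": 0}, {"dp": [0.0512, 0.0257, -0.007], "turn": [0.0006, -0.0001, 0.0005], "claw": 0}, {"dp": [0.1107, 0.045, 0.0055], "turn": [0.0006, -0.0001, 0.0005], "claw": 0}, {"dp": [0.2231, 0.0815, -0.0415], "turn": [-0.0027, 0.0099, 0.0005], "claw": 0}, {"dp": [0.3747, 0.1307, -0.1311], "turn": [-0.0095, 0.0311, 0.0005], "claw": 0}, {"dp": [0.5544, 0.1892, -0.2516], "turn": [-0.0181, 0.0575, 0.0005], "claw": 0}, {"dp": [0.7229, 0.2439, -0.3897], "turn": [-0.0267, 0.0839, 0.0005], "claw": 0}, {"dp": [0.856, 0.2872, -0.5318], "turn": [-0.0352, 0.1103, 0.0004], "claw": 0}, {"dp": [0.9444, 0.3159, -0.6186], "turn": [-0.0404, 0.1262, 0.0004], "claw": 0}, {"dp": [1.001, 0.3342, -0.6769], "turn": [-0.0438, 0.1368, 0.0004], "claw": 0}, {"dp": [1.001, 0.3342, -0.6769], "turn": [-0.0438, 0.1368, 0.0004], "claw": 0}]
```

View pics/s16.png

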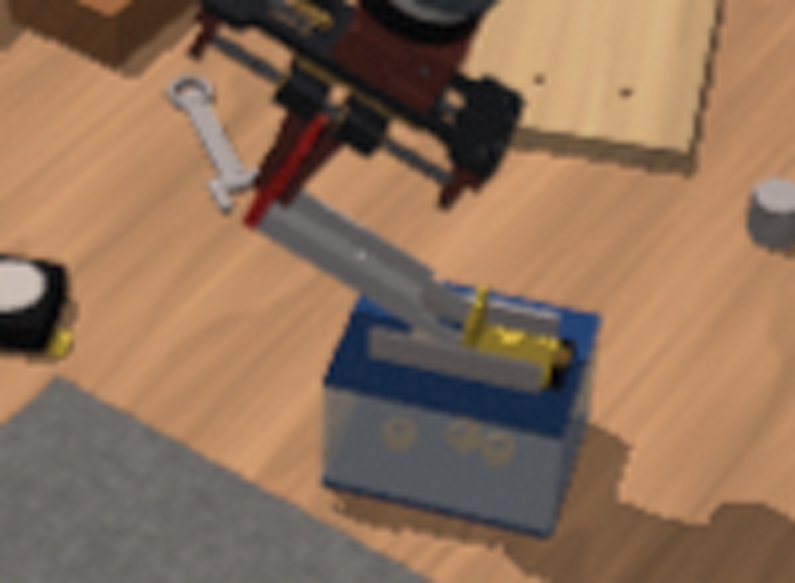

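View pics/w16.png

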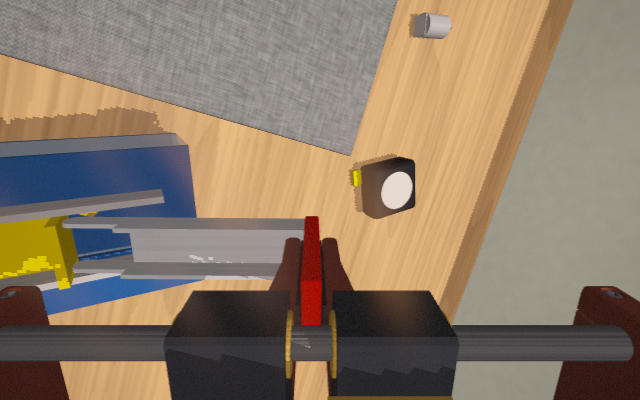

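>>> jog_arm --steps '[{"dp": [-0.02, 0.0025, -0.007], "turn": [0.0006, 0, 0.0005], "claw": 0}, {"dp": [0.004, 0.01, -0.007], "turn": [0.0006, 0, 0.0005], "claw": 0}, {"dp": [0.05, 0.0255, -0.007], "turn": [0.0006, 0, 0.0005], "claw": 0}, {"dp": [0.11, 0.045, 0.0055], "turn": [0.0006, 0, 0.0005], "claw": 0}, {"dp": [0.223, 0.0815, -0.0415], "turn": [-0.0027, 0.01, 0.0005], "claw": 0}, {"dp": [0.375, 0.13, -0.131], "turn": [-0.0095, 0.031, 0.0005], "claw": 0}, {"dp": [0.555, 0.189, -0.25], "turn": [-0.018, 0.0575, 0.0005], "claw": 0}, {"dp": [0.723, 0.244, -0.39], "turn": [-0.0267, 0.084, 0.0005], "claw": 0}, {"dp": [0.856, 0.287, -0.532], "turn": [-0.035, 0.11, 0.0005], "claw": 0}, {"dp": [0.944, 0.316, -0.619], "turn": [-0.04, 0.126, 0.0005], "claw": 0}, {"dp": [1.0, 0.334, -0.677], "turn": [-0.044, 0.137, 0.0005], "claw": 0}, {"dp": [1.0, 0.334, -0.677], "turn": [-0.044, 0.137, 0.0005], "claw": 0}]'

```text
t: 21.3
ee_pos: [624.2, 25.7, 127.2]
orientation: [-1.558, -0.242, 0.251]
ft_force: [0.1, -0.2, -1.3]
width: 7.5
```

```bash
python3 - <<'E'
from h import *
st(); print(ctrl.get_obs()['ee_pos'])
s=grab('side');d=grab('wrist');st()
save('s17',cv2.resize(s['img'][130:240,270:420],None,fx=5.3,fy=5.3,interpolation=cv2.INTER_CUBIC))
save('w17',d['img'])
E
```

```text
t 21.3 tcpB [198.11   1.31 127.17] Fx 0.04 Fy -0.25 Fz -1.33 mom [-0.082 -0.155 -0.003] w 7.45 pitch -0.34 yaw 17.98
[624.20544637  25.66480233 127.16957305]
t 21.4 tcpB [196.59   1.27 128.06] Fx -0.34 Fy 0.04 Fz -0.22 mom [ 0.038 -0.159  0.007] w 8.14 pitch -0.21 yaw 17.95
```

View pics/s17.png

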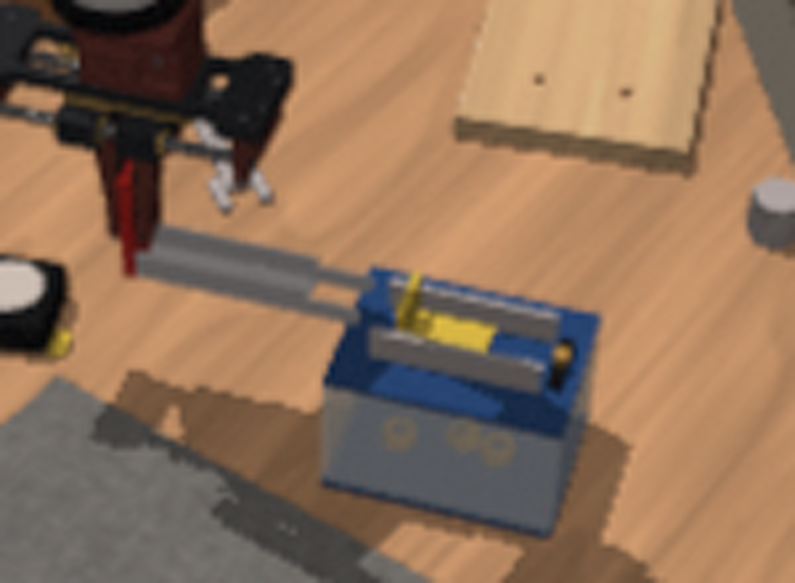

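View pics/w17.png

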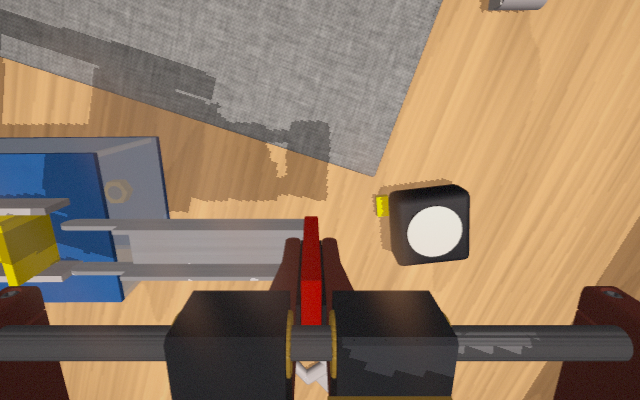

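>>> jog_arm --steps '[{"dp": [0.02, 0.05, 0.1], "turn": [0, 0, 0], "claw": 0}, {"dp": [0.02, 0.1, 0.25], "turn": [0, 0, -0.005], "claw": 0}, {"dp": [0, 0.25, 0.32], "turn": [0, 0, -0.03], "claw": 0}, {"dp": [-0.05, 0.4, 0.32], "turn": [0, 0, -0.055], "claw": 0}, {"dp": [-0.1, 0.6, 0.32], "turn": [0, 0, -0.08], "claw": 0}, {"dp": [-0.14, 0.72, 0.32], "turn": [0, 0, -0.092], "claw": 0}, {"dp": [-0.14, 0.72, 0.32], "turn": [0, 0, -0.092], "claw": 0}]'

```text
t: 21.98
ee_pos: [610.9, 84.4, 155.6]
orientation: [-1.57, -0.017, 0.02]
ft_force: [-0.2, 0.1, -1.1]
width: 7.8
```

>>> jog_arm --steps '[{"dp": [-0.02, 0.1, 0], "turn": [0, 0, -0.012], "claw": 0}, {"dp": [-0.06, 0.25, 0], "turn": [0, 0, -0.03], "claw": 0}, {"dp": [-0.1, 0.45, 0], "turn": [0, 0, -0.055], "claw": 0}, {"dp": [-0.13, 0.6, 0], "turn": [0, 0, -0.08], "claw": 0}, {"dp": [-0.14, 0.68, -0.1], "turn": [0, 0, -0.091], "claw": 0}, {"dp": [-0.14, 0.68, -0.3], "turn": [0, 0, -0.091], "claw": 0}, {"dp": [-0.14, 0.68, -0.5], "turn": [0, 0, -0.091], "claw": 0}, {"dp": [-0.14, 0.68, -0.5], "turn": [0, 0, -0.091], "claw": 0}, {"dp": [-0.14, 0.68, -0.5], "turn": [0, 0, -0.091], "claw": 0}]'

```text
t: 22.73
ee_pos: [599.3, 138.2, 116.0]
orientation: [-1.56, 0.208, -0.204]
ft_force: [0.2, 0.0, -0.1]
width: 8.0
```

```bash
python3 - <<'E'
from h import *
st(); o=ctrl.get_obs(); M=R.from_rotvec(o['orientation']); print(o['ee_pos'])
y=np.radians(-14.9); L0=R.from_matrix(np.array([[np.cos(y),0,-np.sin(y)],[np.sin(y),0,np.cos(y)],[0,-1,0]]))
print('turn',((L0*M.inv()).as_rotvec()/np.pi).round(4),'dp',((np.array([600.2,137.7,29.3])-o['ee_pos'])/80).round(3))
s=grab('side')
save('s18',cv2.resize(s['img'][150:260,230:400],None,fx=4.7,fy=4.7,interpolation=cv2.INTER_CUBIC))
E
```

```text
t 22.73 tcpB [209.21 116.03 116.01] Fx 0.15 Fy -0.02 Fz -0.08 mom [-0.075 -0.108  0.019] w 8.0 pitch -0.15 yaw -15.01
[599.32126635 138.19737567 116.0118313 ]
turn [-0.0004 -0.0008  0.0006] dp [ 0.011 -0.006 -1.084]
```

View pics/s18.png

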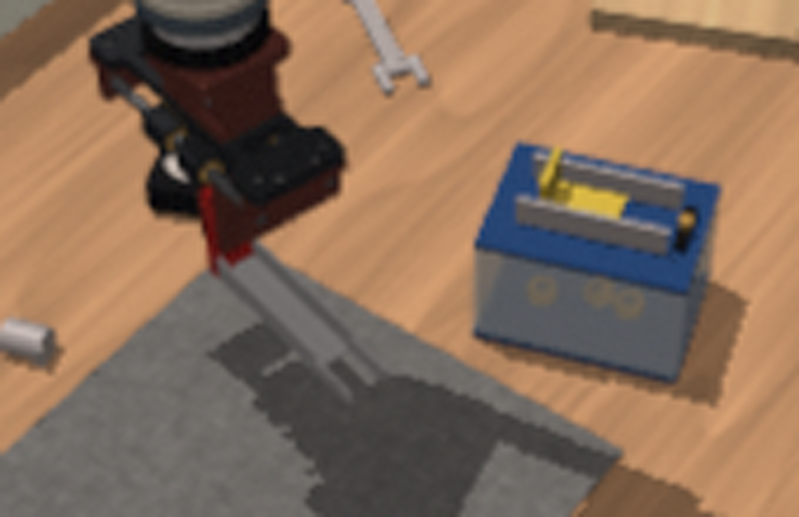

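>>> jog_arm --steps '[{"dp": [0.005, -0.003, -0.1], "turn": [0, 0, 0], "claw": 0}, {"dp": [0.011, -0.006, -0.25], "turn": [-0.0004, -0.0008, 0.0006], "claw": 0}, {"dp": [0.011, -0.006, -0.45], "turn": [-0.0004, -0.0008, 0.0006], "claw": 0}, {"dp": [0.011, -0.006, -0.65], "turn": [-0.0004, -0.0008, 0.0006], "claw": 0}, {"dp": [0.011, -0.006, -0.8], "turn": [-0.0004, -0.0008, 0.0006], "claw": 0}, {"dp": [0.011, -0.006, -0.92], "turn": [-0.0004, -0.0008, 0.0006], "claw": 0}, {"dp": [0.011, -0.006, -1.0], "turn": [-0.0004, -0.0008, 0.0006], "claw": 0}, {"dp": [0.011, -0.006, -1.0], "turn": [-0.0004, -0.0008, 0.0006], "claw": 0}, {"dp": [0.011, -0.006, -1.0], "turn": [-0.0004, -0.0008, 0.0006], "claw": 0}]'

```text
t: 23.53
ee_pos: [601.0, 137.9, 36.6]
orientation: [-1.561, 0.203, -0.205]
ft_force: [0.6, 0.0, -1.4]
width: 7.8
```

```bash
python3 - <<'E'
from h import *
st(); s=grab('side'); d=grab('wrist'); save('w19',d['img'][150:330,:400])
save('s19',cv2.resize(s['img'][180:260,240:350],None,fx=7,fy=7,interpolation=cv2.INTER_CUBIC))
E
```

```text
t 23.53 tcpB [210.7  115.21  36.56] Fx 0.61 Fy -0.19 Fz -1.39 mom [-0.092 -0.129  0.054] w 7.84 pitch 0.07 yaw -14.92
```

View pics/s19.png

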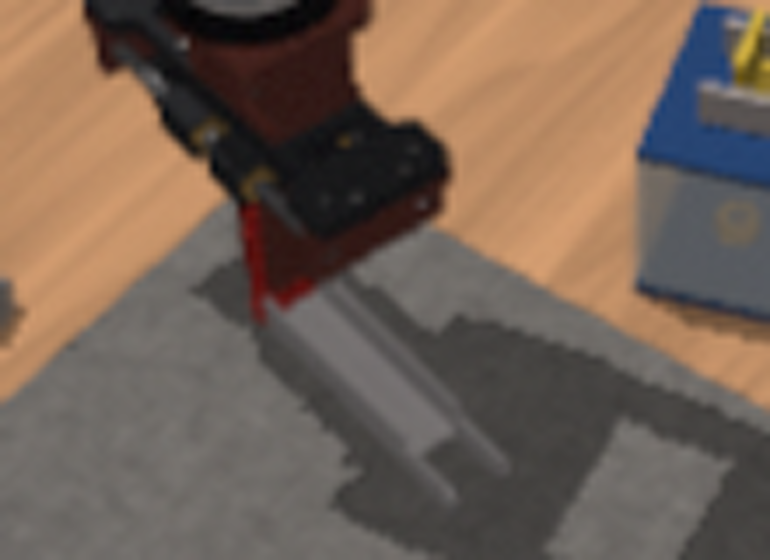

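Lower the last 7 mm slowly, then check the contact force.

>>> jog_arm --steps '[{"dp": [0, 0, -0.03], "turn": [0, 0, 0], "claw": 0}, {"dp": [0, 0, -0.06], "turn": [0, 0, 0], "claw": 0}, {"dp": [0, 0, -0.08], "turn": [0, 0, 0], "claw": 0}, {"dp": [0, 0, -0.09], "turn": [0, 0, 0], "claw": 0}, {"dp": [0, 0, -0.09], "turn": [0, 0, 0], "claw": 0}]'

```text
t: 24.05
ee_pos: [601.3, 138.0, 29.9]
orientation: [-1.56, 0.202, -0.206]
ft_force: [-0.6, -0.1, -1.2]
width: 8.1
```

```bash
python3 - <<'E'
from h import *
st()
E
```

```text
t 24.05 tcpB [211.07 115.19  29.93] Fx -0.59 Fy 0.12 Fz -1.16 mom [-0.076 -0.156  0.043] w 8.09 pitch 0.13 yaw -14.92
```

>>> jog_arm --steps '[{"dp": [0, 0, -0.008], "turn": [0, 0, 0], "claw": 0}, {"dp": [0, 0, -0.015], "turn": [0, 0, 0], "claw": 0}, {"dp": [0, 0, -0.015], "turn": [0, 0, 0], "claw": 0}, {"dp": [0, 0, -0.015], "turn": [0, 0, 0], "claw": 0}]'

```text
t: 24.38
ee_pos: [601.5, 138.0, 29.3]
orientation: [-1.56, 0.202, -0.206]
ft_force: [-1.0, -0.3, 5.0]
width: 7.9
```

```bash
python3 - <<'E'
from h import *
st(); d=grab('wrist'); st()
E
```

```text
t 24.38 tcpB [211.25 115.16  29.26] Fx -1.01 Fy 0.03 Fz 5.04 mom [0.04  0.62  0.023] w 7.87 pitch 0.14 yaw -14.92
t 24.43 tcpB [211.25 115.16  29.25] Fx 0.49 Fy 0.07 Fz 6.03 mom [ 0.061  0.677 -0.008] w 8.18 pitch 0.14 yaw -14.92
```

Contact at the original height. Open.

>>> jog_arm --steps '[{"dp": [0, 0, 0], "turn": [0, 0, 0], "claw": 0.2}, {"dp": [0, 0, 0], "turn": [0, 0, 0], "claw": 0.4}, {"dp": [0, 0, 0], "turn": [0, 0, 0], "claw": 0.7}, {"dp": [0, 0, 0], "turn": [0, 0, 0], "claw": 0.8}, {"dp": [0, 0, 0], "turn": [0, 0, 0], "claw": 0.8}, {"dp": [0, 0, 0], "turn": [0, 0, 0], "claw": 0.8}, {"dp": [0, 0, 0], "turn": [0, 0, 0], "claw": 0.8}, {"dp": [0, 0, 0], "turn": [0, 0, 0], "claw": 0.8}, {"dp": [0, 0, 0], "turn": [0, 0, 0], "claw": 0.8}]'

```text
t: 25.18
ee_pos: [601.5, 138.0, 29.2]
orientation: [-1.56, 0.202, -0.206]
ft_force: [0.1, 0.6, -0.7]
width: 64.8
```

>>> jog_arm --steps '[{"dp": [0, 0, 0.1], "turn": [0, 0, 0], "claw": 0.8}, {"dp": [0, 0, 0.3], "turn": [0, 0, 0], "claw": 0.8}, {"dp": [0, 0, 0.5], "turn": [0, 0, 0], "claw": 0.8}, {"dp": [0, 0, 0.75], "turn": [0, 0, 0], "claw": 0.8}, {"dp": [0, 0, 1], "turn": [0, 0, 0], "claw": 0.8}, {"dp": [0, 0, 1], "turn": [0, 0, 0], "claw": 0.8}]'

```text
t: 25.68
ee_pos: [604.1, 138.6, 113.6]
orientation: [-1.558, 0.197, -0.211]
ft_force: [1.7, 0.7, -0.4]
width: 70.3
```

>>> jog_arm --steps '[{"dp": [0, 0, 0.3], "turn": [0, 0, 0], "claw": 0.8}, {"dp": [0, 0, 0.6], "turn": [0, 0, 0], "claw": 0.8}, {"dp": [0, 0, 0.9], "turn": [0, 0, 0], "claw": 0.8}, {"dp": [0, 0, 1], "turn": [0, 0, 0], "claw": 0.8}, {"dp": [0, 0, 1], "turn": [0, 0, 0], "claw": 0.8}, {"dp": [0, 0, 1], "turn": [0, 0, 0], "claw": 0.8}]'

```text
t: 26.18
ee_pos: [603.7, 138.5, 192.9]
orientation: [-1.558, 0.198, -0.211]
ft_force: [-0.2, 0.6, 0.5]
width: 70.3
```

```bash
python3 - <<'E'
from h import *
st(); s=grab('side'); d=grab('wrist'); save('w20',d['img'])
save('s20',cv2.resize(s['img'][150:270,230:400],None,fx=4.7,fy=4.7,interpolation=cv2.INTER_CUBIC))
h=cv2.cvtColor(d['img'],cv2.COLOR_RGB2HSV)
red=(((h[...,0]<6)|(h[...,0]>174))&(h[...,1]>170)&(h[...,2]>90)).astype(np.uint8)
n,l,stt,c=cv2.connectedComponentsWithStats(red)
for i in range(1,n):
    if stt[i,4]>100:
        v,u=np.nonzero(l==i); P=np.array([depthpt(d,*q) for q in zip(u,v)]); print(c[i],np.percentile(P,[5,50,95],axis=0).round(1).tolist())
E
```

```text
t 26.18 tcpB [213.51 114.94 192.94] Fx 0.05 Fy 0.63 Fz 0.52 mom [-0.027 -0.038 -0.003] w 70.25 pitch 0.47 yaw -14.92
[308.01754386 192.78070175] [[596.1, 122.1, 24.4], [602.5, 141.7, 76.6], [607.7, 152.7, 78.0]]
```

View pics/s20.png

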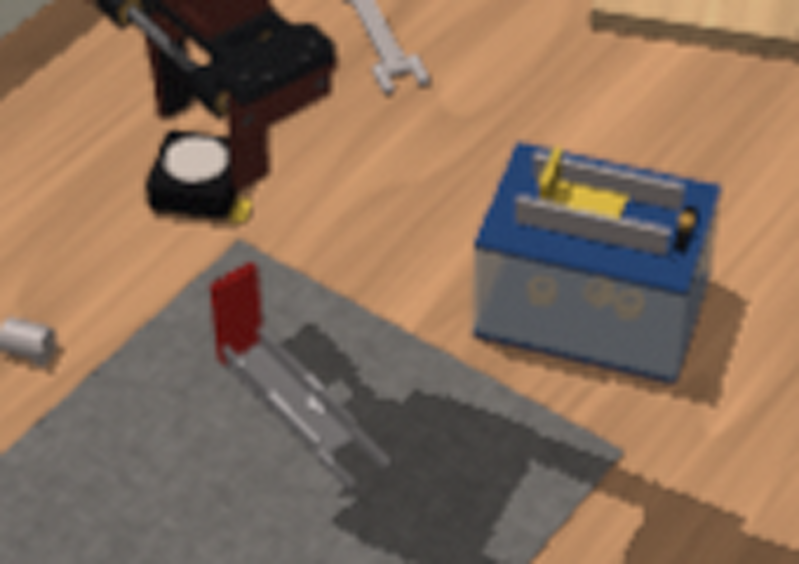

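View pics/w20.png

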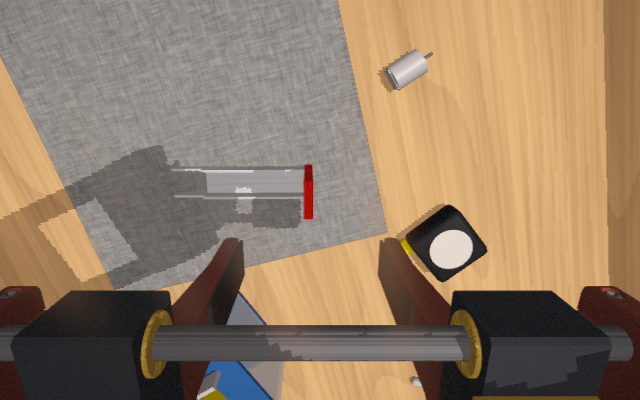

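The side view shows the shutter closed, with its tab at crop (550,170). The three nuts lie in the bin at (540,290), (598,290) and (628,300). The empty chute stands upright on the mat, its handle top at 77–78 mm, and the gripper is clear.

```bash
python3 -c "
from workcell import ctrl
print(ctrl.close_job())"
```

```text
the job is handed in; nothing more can be done
None
```

The task is done and handed in at about 26 s of the 72 s allowed; `close_job()` gives no verdict. All the final checks I made agree with the goal.

**What I did**
- I picked up the chute on the mat, the leftmost look-alike, by its red handle. Keeping it level, I pushed the shutter to its stop, felt at about 41 mm opening, and held it there at about 14 N.
- I tipped the chute about its nose to about 26°. The measured push along the bin's axis stayed at roughly 13–14.5 N at every reading, with a total contact force of about 15 N. All three nuts slid into the bin.
- I then drew the chute back and levelled it, let the shutter close, and stood the empty chute where it had started on the mat.

**Last checks**
- **Nuts:** the side view shows all three lying in the bin.
- **Shutter:** closed in the side view. I judged this by eye and did not measure the opening.
- **Chute:** empty and upright, with its handle top at 77–78 mm against an expected 78 mm.
- **Gripper:** open and clear, about 190 mm above the bench, with no force reading beyond noise.
- **Other things:** the tape measure, motor and wrench look unmoved in the last views. I did not measure them, and I did not check the other bystanders again.

Forces were read only between moves, so peaks during a move were not seen.

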